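# Line up the reagent bottles by height on the bottle stand

### The arm

A 6-joint arm with a two-finger parallel gripper is mounted at the origin on a cart in front of the work surface, level with it; the furniture and walls round the work are solid. World frame = base frame: x ahead of the robot, y to its left, z up, the work surface at z = 0. Lengths are in m, angles in rad, forces in N, time in s.
With the tool pointing down it reaches from about 0.25 to 0.725 m from the base axis. Payload 9.7 kg.
Tool frame: the origin (TCP) lies between the finger pads; the fingertips stand nose_length ahead of it and the grasp point (between the pads) lies 2 mm behind it (nose_length is the distance from the TCP to the fingertips, in m); x points along the fingers, y is the direction in which the jaws open and shut, and the axes are right-handed (so a half turn about x gives the same grasp; the last joint's range is limited). The gripper opens to 85 mm and grips with 20 to 120 N. Pads are 22 mm wide; open, the fingers measure 114 mm over their backs; the gripper's body (76 mm by 85 mm) begins 54 mm behind the grasp point. The pads swing forward as they close: fully open they stand 13 mm farther back than shut.
Start: joints at [1.312, 0.087, 0.176, 1.66, 0, 1.571], TCP at [0.141, 0.532, 0.248] pointing down, gripper open.
Joint ranges: [-3.13, 3.13], [-0.85, 1.81], [-1.15, 1.24], [-2.2, 2.28], [-1.44, 1.52], [-3.14, 3.14]. Speed limits (rad/s): [2.22, 2.22, 2.57, 3.14, 3.14, 3.14].

### API

Orientations are given as a unit quaternion [w, x, y, z].
In Python, from workcell import read_state, get_image, job_done, nose_length gives the robot as it stands.
- The arm moves only by the tool servo_tool, never from a script. Its argument "motion" is a list of rows, each a list of 4 numbers: the shift along the tool's x, y, z in cm, then the turn about the tool's x in degrees. In form: [[dx, dy, dz, roll], ...]. A call has exactly 5 rows; each row shifts and turns the commanded pose from where the row before left it, along the tool's axes as they then stand; what a row does not reach is not made up. A row lasts 1/10 s, in which the tool goes at most 50 mm and 8.59 degrees, less where a joint would pass 70% of its speed; a pose out of reach is approached as far as the arm can. A call with a gripper value outside its range is refused whole. "grip" is the gripper's target within -1 to 1 (fully open at 1, half-way at 0, shut at -1), set as the call begins (left out, the last holds). The fingers move at their own pace and stop on an object; "squeeze" is the grip in N (left out, the last holds). Time passes only in rows, so rows that do not move let the fingers close, or fill a call up. It gives the time, the measured TCP pose, the force and the opening at its end, in the units of the state.
- read_state(): the state, without advancing time (a new reading comes with each control period).
- get_image(name): name is "scene" or "side" or "wrist"; returns a dict with "pixels" (480x640x3 uint8, red, green, blue), "K" (3x3 intrinsics, pixels), "dist_coeffs" ([k1, k2, p1, p2, k3] as OpenCV has them; the pictures are not rectified), "xyz" and "attitude" of the camera in the world. Camera axes: x right, y down, z forward; pixel columns grow to the right and rows downward; lengths in m; the calibration is good to about 2 mm. A picture is of the moment at which its call begins. There is no depth.
- job_done(): hands the job in, once; it reports no verdict.
The state is a dict: "time_s": time; "joint_positions": joint angles; "dq": joint speeds; "effort": joint torques, N m; "eef_pos": TCP position; "orientation": TCP orientation; "contact_force": force on the tool from outside, world axes, zero at the start; "ft_torque": the same for the moment, N m; "finger_gap": finger opening in m.
Only numpy, scipy, OpenCV 4.12 (cv2) and the standard library are available. Lean on these libraries where they do the work, as an engineer would, in place of code of your own. Each camera call takes 0.05 s, during which the arm holds its last target.

### The job

Put the four bottles in order of height on the low bottle stand: the tallest on the disc next to the tall end post, then the next tallest, down to the shortest on the disc next to the low end post. Stand each upright, centred on its own disc, let go of it, and tip none of them over on the way.

Things in the scene. Friction and masses are not known exactly. Their poses are not given: they have to be found in the camera images.
- dropper_bottle_centre (a point): amber glass bottle with a black cap, the shortest of the four: 74 mm tall in all; a round upright body 30 mm in diameter from the underside up to 64 mm, the narrower cap above. The point lies on its axis half-way up, 37 mm above its underside; z points to the cap. Loose; stands on the desk at first.
- squat_bottle_centre (a point): white plastic bottle with an orange cap, second shortest: 88 mm tall in all; a round upright body 34 mm in diameter from the underside up to 76 mm, the narrower cap above. The point lies on its axis half-way up, 44 mm above its underside; z points to the cap. Loose; stands on the desk at first.
- can_bottle_centre (a point): pale bottle with a black cap, second tallest: 104 mm tall in all; a round upright body 36 mm in diameter from the underside up to 89 mm, the narrower cap above. The point lies on its axis half-way up, 52 mm above its underside; z points to the cap. Loose; stands on the desk at first.
- big_bottle_centre (a point): white plastic bottle with a blue cap, the tallest and thickest: 125 mm tall in all; a round upright body 50 mm in diameter from the underside up to 108 mm, the narrower cap above. The point lies on its axis half-way up, 62.5 mm above its underside; z points to the cap. Loose; stands on the desk at first.
- disc_a: one of four like dark rubber discs, 54 mm in diameter and 3 mm thick, fixed in a straight row 72 mm apart on the low aluminium bottle stand (strip 376 mm long, 86 mm wide and 6 mm thick; a thin steel rail 19 mm high runs along its far edge, 38 mm behind the row's line). Which letter lies where in the row changes. Origin: centre of its underside; its upper face is 3 mm higher, 9 mm above the desk. y axis along the row, x axis across it, away from the robot.
- disc_b: one of four like dark rubber discs, 54 mm in diameter and 3 mm thick, fixed in a straight row 72 mm apart on the low aluminium bottle stand (strip 376 mm long, 86 mm wide and 6 mm thick; a thin steel rail 19 mm high runs along its far edge, 38 mm behind the row's line). Which letter lies where in the row changes. Origin: centre of its underside; its upper face is 3 mm higher, 9 mm above the desk. y axis along the row, x axis across it, away from the robot.
- disc_c: one of four like dark rubber discs, 54 mm in diameter and 3 mm thick, fixed in a straight row 72 mm apart on the low aluminium bottle stand (strip 376 mm long, 86 mm wide and 6 mm thick; a thin steel rail 19 mm high runs along its far edge, 38 mm behind the row's line). Which letter lies where in the row changes. Origin: centre of its underside; its upper face is 3 mm higher, 9 mm above the desk. y axis along the row, x axis across it, away from the robot.
- disc_d: one of four like dark rubber discs, 54 mm in diameter and 3 mm thick, fixed in a straight row 72 mm apart on the low aluminium bottle stand (strip 376 mm long, 86 mm wide and 6 mm thick; a thin steel rail 19 mm high runs along its far edge, 38 mm behind the row's line). Which letter lies where in the row changes. Origin: centre of its underside; its upper face is 3 mm higher, 9 mm above the desk. y axis along the row, x axis across it, away from the robot.
- tall_post: the tall of the two fixed round steel end posts of the stand, 70 mm high above the strip, a slim rod with a 17 mm head and a 20 mm foot, in line with the discs, 60 mm beyond the centre of the last disc at the tall end of the row (either end, it changes). Origin: centre of its underside, on the strip.
- low_post: the low of the two fixed round steel end posts of the stand, 22 mm high above the strip, a broad flat-topped stud 28 mm in diameter, in line with the discs, 60 mm beyond the centre of the last disc at the low end of the row (either end, it changes). Origin: centre of its underside, on the strip.
Things that resemble listed ones, but are neither listed nor needed, are in the scene too. What is shaped like the part that bears can_bottle_centre but red is not meant.

How it is judged:
By the outcome, as a careful person would: the job done as asked, in the order asked, and still so for the second after the job is handed in, with the robot touching nothing.
It also fails if it takes over 112 s, if anything falls off the work surface, if the arm or the gripper's body presses on something with over 40 N, if the wrist force passes 120 N, or if a joint passes its speed limit or range.

## Working session

There is one attempt and no reset: what is moved stays moved. The work goes in short steps, Python scripts to look and compute and a tool call to move; the robot and the scene stay as the last step left them, time stands still between calls to the robot, and variables do not carry over. Pictures are saved under pics/ and viewed, and the job is handed in when it is done.

Besides the shell and the picture viewer there is one more tool, called after ">>>" by a JSON object that holds its "name" and its "arguments", one argument or row to a line. servo_tool: Moves the arm, as the interface text tells. Its arguments: {"type":"object","properties":{"motion":{"type":"array"},"grip":{"type":"number"},"squeeze":{"type":"number"}},"required":["motion"]}

```bash
mkdir -p pics; ls
cat > h.py <<'E'
import numpy as np, cv2, sys
from scipy.spatial.transform import Rotation as R
from workcell import read_state, get_image, job_done, nose_length
def snap(n,f):
    im=get_image(n); cv2.imwrite(f'pics/{f}.png',im['pixels'][:,:,::-1])
    np.savez(f'pics/{f}.npz',**{k:np.array(v) for k,v in im.items()}); return im
def load(f): return dict(np.load(f'pics/{f}.npz'))
def rot(a):
    a=np.array(a,float)
    return a if a.shape==(3,3) else R.from_quat(a[[1,2,3,0]]).as_matrix()
def ray(im,uv):
    p=cv2.undistortPoints(np.array(uv,float).reshape(-1,1,2),im['K'],im['dist_coeffs']).reshape(-1,2)
    d=np.c_[p,np.ones(len(p))]@rot(im['attitude']).T
    return np.array(im['xyz'],float),d/np.linalg.norm(d,axis=1,keepdims=True)
def onz(im,uv,z):
    o,d=ray(im,uv); return o+d*((z-o[2])/d[:,2])[:,None]
def proj(im,P):
    M=rot(im['attitude']); q=(np.array(P,float).reshape(-1,3)-im['xyz'])@M
    return cv2.projectPoints(q.reshape(-1,1,3),np.zeros(3),np.zeros(3),im['K'],im['dist_coeffs'])[0].reshape(-1,2)
E
python3 - <<'E'
from h import *
for n in ['scene','side','wrist']:
    im=snap(n,n+'0'); print(n,im['xyz'],im['attitude'],im['K'].tolist() if hasattr(im['K'],'tolist') else im['K'],im['dist_coeffs'])
s=read_state(); print(s); print(nose_length() if callable(nose_length) else nose_length)
E
```

```text
pics
scene [-0.05220653 -0.49701641  0.43767078] [-0.4830236   0.74528274 -0.39336437  0.23771056] [[438.4489251713998, 0.0, 316.32249987488086], [0.0, 438.4489251713998, 238.77603376820153], [0.0, 0.0, 1.0]] [-0.01915311  0.          0.          0.          0.        ]
side [ 0.03767611 -0.15917418  1.01443634] [-0.20921384  0.7519475  -0.60392543  0.16148871] [[607.2105516703143, 0.0, 313.0985687304563], [0.0, 607.2105516703143, 247.0483585007007], [0.0, 0.0, 1.0]] [-0.18806225  0.          0.          0.          0.        ]
wrist [0.05915234 0.55258874 0.37364094] [0.13200449 0.78147567 0.60141199 0.10086725] [[392.17525693632484, 0.0, 317.38866660179485], [0.0, 392.17525693632484, 241.63974675136012], [0.0, 0.0, 1.0]] [-0.02680777  0.          0.          0.          0.        ]
{'time_s': 0.15, 'joint_positions': array([1.31200168e+00, 8.73414806e-02, 1.75306866e-01, 1.65977616e+00,
       9.99590632e-06, 1.57082793e+00]), 'dq': array([ 0.00030756, -0.00139554,  0.00386689, -0.00017453, -0.00112464,
       -0.00081027]), 'effort': array([-5.29321605e-04, -5.20762074e+01,  4.65044117e+01,  1.38912958e-02,
       -2.27516506e-05, -8.48430574e-06]), 'eef_pos': array([0.14071253, 0.53154011, 0.24773689]), 'orientation': array([ 0.70114394,  0.09089847,  0.7012435 , -0.09160888]), 'contact_force': array([-0.1054178 ,  0.13529481, -0.10400572]), 'ft_torque': array([ 0.03143299, -0.02791983, -0.0414852 ]), 'finger_gap': 0.08545437370773033}
0.017
```

View pics/scene0.png

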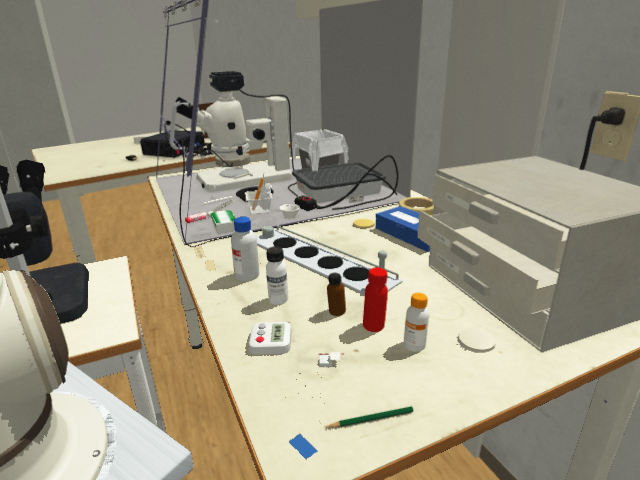

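View pics/side0.png

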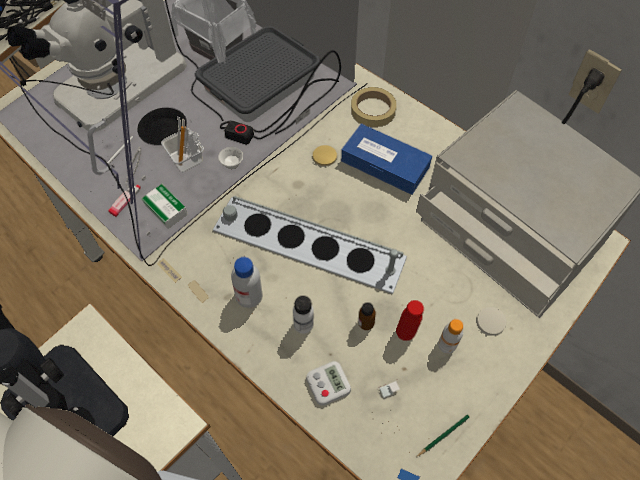

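View pics/wrist0.png

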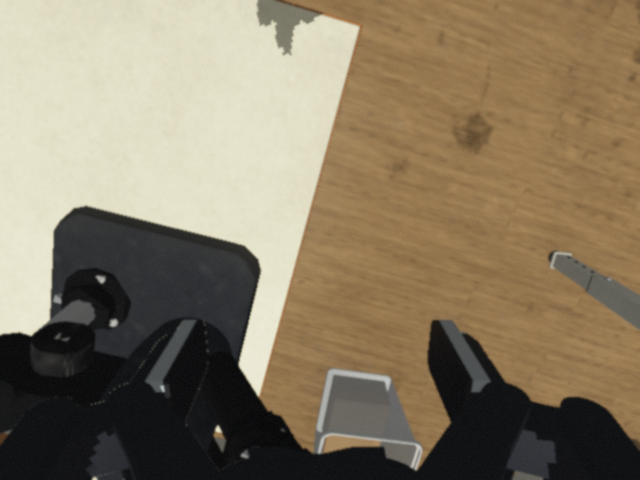

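The scene picture shows the discs at (285,243), (307,252), (329,262) and (357,273). The tall post is at (382,262), at the right end, and the low stud is at (267,233), at the left end.

Bottles in the side picture:
- Blue cap at (245,268) is the big bottle.
- Pale with black cap at (303,312) is the can bottle.
- Amber at (367,317) is the dropper.
- Red at (410,320) is the look-alike and stays where it is.
- Orange cap at (455,327) is the squat bottle.

Next I'll enlarge to confirm these and measure.

Run:
```python
from h import *
S=load('scene0');D=load('side0')
a=cv2.resize(D['pixels'][190:370,200:500],(800,480),interpolation=cv2.INTER_CUBIC)
cv2.imwrite('pics/crop0.png',a[:,:,::-1])
a=cv2.resize(S['pixels'][205:365,220:440],(800,582),interpolation=cv2.INTER_CUBIC)
cv2.imwrite('pics/crop1.png',a[:,:,::-1])
# discs
for nm,im,box in [('side',D,(210,205,420,295)),('scene',S,(255,225,405,295))]:
    x0,y0,x1,y1=box
    g=cv2.cvtColor(im['pixels'],cv2.COLOR_RGB2GRAY); m=(g<50).astype('uint8'); k=np.zeros_like(m);k[y0:y1,x0:x1]=1;m*=k
    cs,_=cv2.findContours(m,cv2.RETR_EXTERNAL,cv2.CHAIN_APPROX_NONE)
    for c in cs:
        if cv2.contourArea(c)>80:
            e=cv2.fitEllipse(c); p=onz(im,c.reshape(-1,2),0.009); 
            print(nm,np.round(e[0],1),cv2.contourArea(c),onz(im,[e[0]],.009)[0].round(4),((p.max(0)+p.min(0))/2).round(4),(p.max(0)-p.min(0)).round(4))
```

```text
side [360.1 259.9] 467.0 [ 0.6081 -0.1129  0.009 ] [ 0.6086 -0.1128  0.009 ] [0.0523 0.0507 0.    ]
side [324.8 247.9] 450.0 [ 0.6197 -0.0419  0.009 ] [ 0.6201 -0.0417  0.009 ] [0.0509 0.0508 0.    ]
side [290.5 236. ] 438.0 [0.6318 0.0289 0.009 ] [0.6322 0.0291 0.009 ] [0.0518 0.0509 0.    ]
side [257.1 224.5] 417.5 [0.6437 0.0999 0.009 ] [0.6438 0.1002 0.009 ] [0.0514 0.0509 0.    ]
scene [334.3 285.3] 205.5 [ 0.5442 -0.1031  0.009 ] [ 0.5477 -0.1036  0.009 ] [0.071  0.0593 0.    ]
scene [365.9 280.6] 495.5 [ 0.5915 -0.1446  0.009 ] [ 0.5905 -0.1384  0.009 ] [0.0835 0.0962 0.    ]
scene [329.7 262.1] 193.0 [ 0.6173 -0.0438  0.009 ] [ 0.6176 -0.0433  0.009 ] [0.0511 0.0488 0.    ]
scene [274.3 255.9] 124.5 [0.5767 0.0726 0.009 ] [0.5782 0.0759 0.009 ] [0.0493 0.0518 0.    ]
scene [305.9 251.9] 168.0 [0.6289 0.0265 0.009 ] [0.6301 0.0268 0.009 ] [0.0503 0.0499 0.    ]
scene [284.4 242.5] 147.5 [0.6411 0.0971 0.009 ] [0.6419 0.097  0.009 ] [0.0533 0.0502 0.    ]
scene [394.  230.8] 215.0 [ 0.833 -0.085  0.009] [ 0.832  -0.0797  0.009 ] [0.0681 0.0955 0.    ]
```

View pics/crop0.png

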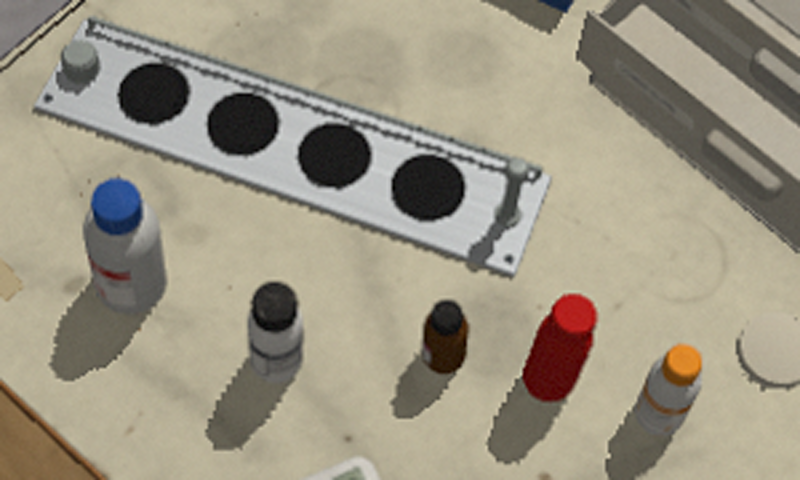

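View pics/crop1.png

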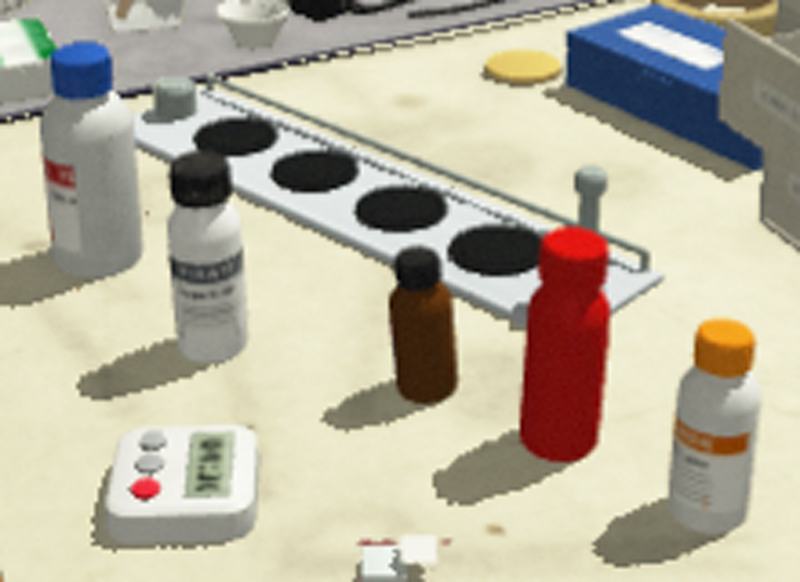

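The crops confirm the four bottles, with the red one as the decoy. The tall end is at negative y. Next I'll triangulate the caps.

```bash
cat >> h.py <<'E'
HS={'big':((95,90,60),(130,255,255)),'squat':((5,150,150),(22,255,255)),'red':((0,170,80),(4,255,255)),'can':((0,0,0),(180,255,62)),'dropper':((0,0,0),(180,110,62)),'amber':((0,120,20),(20,255,120))}
def blob(im,nm,box):
    x0,y0,x1,y1=box
    h=cv2.cvtColor(im['pixels'],cv2.COLOR_RGB2HSV); m=cv2.inRange(h,HS[nm][0],HS[nm][1]); k=np.zeros_like(m);k[y0:y1,x0:x1]=255;m&=k
    n,l,st,c=cv2.connectedComponentsWithStats(m); i=1+np.argmax(st[1:,4]); return c[i],st[i],l==i
def tri(obs):
    A=np.zeros((3,3));b=np.zeros(3);L=[]
    for im,uv in obs:
        o,d=ray(im,[uv]);d=d[0];P=np.eye(3)-np.outer(d,d);A+=P;b+=P@o;L.append((o,P))
    X=np.linalg.solve(A,b); return X,[np.linalg.norm(P@(X-o)) for o,P in L]
E
python3 - <<'E'
from h import *
S=load('scene0');D=load('side0')
B={'big':((228,212,258,236),(230,250,262,282)),'can':((262,243,290,265),(290,293,316,315)),'dropper':((322,270,348,290),(356,300,378,316)),'squat':((405,285,435,312),(440,315,470,338)),'red':((360,262,392,335),(395,295,428,345)),'amber':((322,270,352,318),(355,300,380,335))}
for n,(bs,bd) in B.items():
    a=blob(S,n,bs);c=blob(D,n,bd)
    X,e=tri([(S,a[0]),(D,c[0])]); print(n,a[0].round(1),a[1],c[0].round(1),c[1],X.round(4),np.round(e,4))
# posts heads
E
```

```text
big [242. 224.] [234 216  17  16 234] [243.3 267.1] [234 257  19  21 315] [0.4925 0.0731 0.114 ] [0.0001 0.0001]
can [276.3 251.9] [267 243  23  19 278] [302.4 305. ] [294 296  17  19 241] [ 0.4537 -0.0408  0.1002] [0.0026 0.0026]
dropper [334.4 278.8] [328 274  13  11 114] [367.1 308.8] [362 303  12  13 115] [ 0.4829 -0.1444  0.0662] [0.0005 0.0005]
squat [419.7 297.5] [411 293  16  14 123] [456.2 324.7] [450 319  13  12 122] [ 0.4771 -0.297   0.0848] [0.0004 0.0004]
red [375.2 300. ] [ 363  267   25   65 1235] [410.8 319. ] [398 301  25  39 565] [ 0.4867 -0.2213  0.0495] [0.0015 0.0015]
amber [336.  298.9] [327 283  18  33 497] [366.8 319.9] [359 308  16  22 222] [ 0.4802 -0.148   0.0287] [0.0005 0.0005]
```

>>> {"name": "servo_tool", "arguments": {
  "motion": [
    [0,0,0,8.2],
    [0,0,0,8.2],
    [0,0,0,8.2],
    [0,0,0,8.2],
    [0,0,0,8.2]
  ],
  "grip": 1
}}

```text
time_s: 0.65
eef_pos: [0.1408, 0.5316, 0.248]
orientation: [0.624, 0.333, 0.624, -0.333]
contact_force: [0.3, 0.5, -0.2]
finger_gap: 0.0856
```

>>> {"name": "servo_tool", "arguments": {
  "motion": [
    [0,0,0,8.2],
    [0,0,0,8.2],
    [0,0,0,8.2],
    [0,0,0,0],
    [0,0,0,0]
  ]
}}

```text
time_s: 1.15
eef_pos: [0.1407, 0.5316, 0.2481]
orientation: [0.541, 0.455, 0.541, -0.456]
contact_force: [0.0, 0.2, 0.6]
finger_gap: 0.0854
```

```bash
cat >> h.py <<'E'
def go(*t):
    s=read_state(); p=np.array(s['eef_pos'],float); M=rot(s['orientation']); print('t',s['time_s'],'p',p.round(4),'axes',M.round(3).tolist(),'gap',round(s['finger_gap'],4),'F',np.round(s['contact_force'],1))
    for q in t:
        q=np.array(q,float); print('to',q,'tool cm',(100*(q-p)@M).round(2)); p=q
E
python3 -c "
from h import *
go((.47,-.05,.27),(.481,-.146,.16))"
```

```text
t 1.15 p [0.1407 0.5316 0.2481] axes [[-0.0, 0.985, 0.17], [-0.0, 0.17, -0.985], [-1.0, -0.0, 0.0]] gap 0.0854 F [0.  0.2 0.6]
to [ 0.47 -0.05  0.27] tool cm [-2.18 22.53 62.93]
to [ 0.481 -0.146  0.16 ] tool cm [11.   -0.55  9.64]
```

>>> {"name": "servo_tool", "arguments": {
  "motion": [
    [-0.1,1.1,3.1,0],
    [-0.1,1.1,3.1,0],
    [-0.1,1.1,3.1,0],
    [-0.1,1.1,3.1,0],
    [-0.1,1.1,3.1,0]
  ]
}}

```text
time_s: 1.65
eef_pos: [0.2211, 0.3868, 0.2533]
orientation: [0.541, 0.455, 0.541, -0.455]
contact_force: [0.9, 0.9, 0.5]
finger_gap: 0.0855
```

>>> {"name": "servo_tool", "arguments": {
  "motion": [
    [-0.1,1.1,3.1,0],
    [-0.1,1.1,3.1,0],
    [-0.1,1.1,3.1,0],
    [-0.1,1.1,3.1,0],
    [-0.1,1.1,3.1,0]
  ]
}}

```text
time_s: 2.15
eef_pos: [0.3011, 0.243, 0.2584]
orientation: [0.541, 0.456, 0.541, -0.455]
contact_force: [0.4, 1.2, 0.1]
finger_gap: 0.0851
```

>>> {"name": "servo_tool", "arguments": {
  "motion": [
    [-0.1,1.1,3.1,0],
    [-0.1,1.1,3.1,0],
    [-0.1,1.1,3.1,0],
    [-0.1,1.1,3.1,0],
    [-0.1,1.1,3.1,0]
  ]
}}

```text
time_s: 2.65
eef_pos: [0.3812, 0.0993, 0.2635]
orientation: [0.541, 0.456, 0.541, -0.455]
contact_force: [1.6, -0.2, 0.4]
finger_gap: 0.0853
```

>>> {"name": "servo_tool", "arguments": {
  "motion": [
    [-0.1,1.1,3.1,0],
    [-0.1,1.1,3.1,0],
    [-0.1,1.1,3.1,0],
    [-0.1,1.1,3.1,0],
    [0,0,0,0]
  ]
}}

```text
time_s: 3.15
eef_pos: [0.4459, -0.0169, 0.2668]
orientation: [0.54, 0.456, 0.54, -0.457]
contact_force: [-0.4, 0.6, -0.6]
finger_gap: 0.0859
```

```bash
python3 -c "
from h import *
snap('wrist','w1');go()"
```

```text
t 3.2 p [ 0.4452 -0.0157  0.2669] axes [[-0.001, 0.986, 0.167], [-0.0, 0.167, -0.986], [-1.0, -0.001, -0.0]] gap 0.0854 F [-0.7  0.8  0.4]
```

View pics/w1.png

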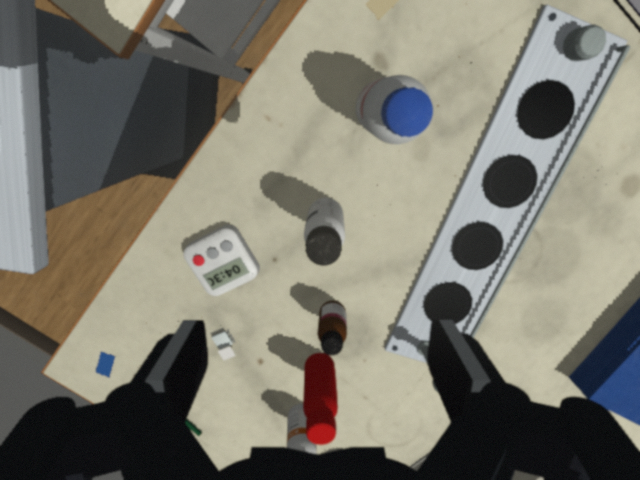

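The wrist picture shows the discs at (545,109), (510,181), (477,245) and (447,302). The big cap is at (408,111), the can cap at (323,244), the dropper cap at (332,343) and the red decoy at (320,400). I'll combine this view with the fixed ones.

Run:
```python
from h import *
S=load('scene0');D=load('side0');W=load('w1')
B={'big':((228,212,258,236),(230,250,262,282),(380,80,440,140)),'can':((262,243,286,262),(290,293,316,315),(300,222,348,270)),'dropper':((322,270,348,290),(356,300,378,316),(318,334,346,356))}
for n,(bs,bd,bw) in B.items():
    a=blob(S,n,bs);c=blob(D,n,bd);w=blob(W,n,bw)
    print(n,w[0].round(1),w[1]); o={'S':(S,a[0]),'D':(D,c[0]),'W':(W,w[0])}
    for k in ['SD','SW','DW','SDW']:
        X,e=tri([o[j] for j in k]); print('  ',k,X.round(4),np.round(e,4))
dd=[]
for im,box,nm in [(D,(210,205,420,295),'D'),(W,(415,70,585,325),'W')]:
    x0,y0,x1,y1=box
    g=cv2.cvtColor(im['pixels'],cv2.COLOR_RGB2GRAY); m=(g<55).astype('uint8'); k=np.zeros_like(m);k[y0:y1,x0:x1]=1;m*=k
    cs,_=cv2.findContours(m,cv2.RETR_EXTERNAL,cv2.CHAIN_APPROX_NONE)
    r=[]
    for c in cs:
        if cv2.contourArea(c)>300:
            M=cv2.moments(c); u=np.array([M['m10'],M['m01']])/M['m00']; r.append((onz(im,[u],.009)[0][1],u,cv2.contourArea(c),onz(im,[u],.009)[0]))
    r.sort(key=lambda q:q[0]); dd.append(r)
    for q in r: print(nm,q[1].round(1),q[2],q[3].round(4))
for a,b in zip(*dd):
    X,e=tri([(D,a[1]),(W,b[1])]); print(X.round(4),e)
```

```text
big [407.  111.3] [ 382   88   50   48 1911]
   SD [0.4925 0.0731 0.114 ] [0.0001 0.0001]
   SW [0.4921 0.0727 0.1143] [0.0001 0.0001]
   DW [0.4919 0.0726 0.1156] [0.0001 0.0001]
   SDW [0.4922 0.0728 0.1143] [0.0002 0.0003 0.0002]
can [322.9 244.6] [306 226  34  38 974]
   SD [ 0.4534 -0.0402  0.0996] [0.0019 0.0019]
   SW [ 0.4552 -0.0383  0.0981] [0.0021 0.0021]
   DW [ 0.4541 -0.0383  0.0942] [0.0001 0.0001]
   SDW [ 0.4543 -0.0387  0.0977] [0.0027 0.0016 0.0017]
dropper [331.3 343.1] [320 334  23  21 367]
   SD [ 0.4829 -0.1444  0.0662] [0.0005 0.0005]
   SW [ 0.4809 -0.1455  0.0675] [0.0004 0.0004]
   DW [ 0.4812 -0.1446  0.0697] [0.0004 0.0004]
   SDW [ 0.4815 -0.1451  0.0677] [0.0008 0.001  0.0006]
D [360.  259.9] 473.5 [ 0.608  -0.1128  0.009 ]
D [324.9 247.9] 455.5 [ 0.6198 -0.042   0.009 ]
D [290.5 236.1] 442.0 [0.6317 0.029  0.009 ]
D [257.1 224.5] 419.5 [0.6437 0.0999 0.009 ]
W [447.3 302.9] 1408.0 [ 0.6066 -0.1121  0.009 ]
W [476.9 245.4] 1675.5 [ 0.6188 -0.042   0.009 ]
W [509.5 180.8] 1987.0 [0.6306 0.0289 0.009 ]
W [545.3 109.1] 2397.0 [0.6425 0.0996 0.009 ]
[ 0.6076 -0.1127  0.0084] [np.float64(0.0006611603453328485), np.float64(0.000661160345332779)]
[ 0.619  -0.042   0.0095] [np.float64(0.00043269539689747656), np.float64(0.0004326953968975527)]
[0.6307 0.0289 0.0099] [np.float64(0.0004456489725893549), np.float64(0.00044564897258944994)]
[0.6415 0.0993 0.0119] [np.float64(0.00048428175905265724), np.float64(0.0004842817590526008)]
```

```bash
python3 -c "
from h import *
go((.481,-.146,.13),(.481,-.146,.042))"
```

```text
t 3.2 p [ 0.4452 -0.0157  0.2669] axes [[-0.001, 0.986, 0.167], [-0.0, 0.167, -0.986], [-1.0, -0.001, -0.0]] gap 0.0854 F [-0.7  0.8  0.4]
to [ 0.481 -0.146  0.13 ] tool cm [13.68  1.37 13.45]
to [ 0.481 -0.146  0.042] tool cm [8.8  0.01 0.  ]
```

>>> {"name": "servo_tool", "arguments": {
  "motion": [
    [1.7,0.3,2.7,0],
    [3,0.3,2.7,0],
    [3,0.3,2.7,0],
    [3,0.3,2.7,0],
    [3,0.17,2.65,0]
  ]
}}

```text
time_s: 3.7
eef_pos: [0.4807, -0.1448, 0.1293]
orientation: [0.541, 0.456, 0.541, -0.455]
contact_force: [1.4, 0.1, 0.6]
finger_gap: 0.0858
```

```bash
python3 -c "
from h import *
W=snap('wrist','w2');go((.481,-.146,.042))
p=blob(W,'dropper',(200,100,440,400));print(p[0],p[1],onz(W,[p[0]],.069))"
```

```text
t 3.75 p [ 0.4795 -0.147   0.124 ] axes [[-0.005, 0.986, 0.169], [0.0, 0.169, -0.986], [-1.0, -0.005, -0.001]] gap 0.0855 F [-2.4 -2.3 -5.2]
to [ 0.481 -0.146  0.042] tool cm [ 8.2   0.2  -0.06]
[317.17968323 269.90060076] [ 296  236   44   63 1831] [[ 0.48008859 -0.14100288  0.069     ]]
```

View pics/w2.png

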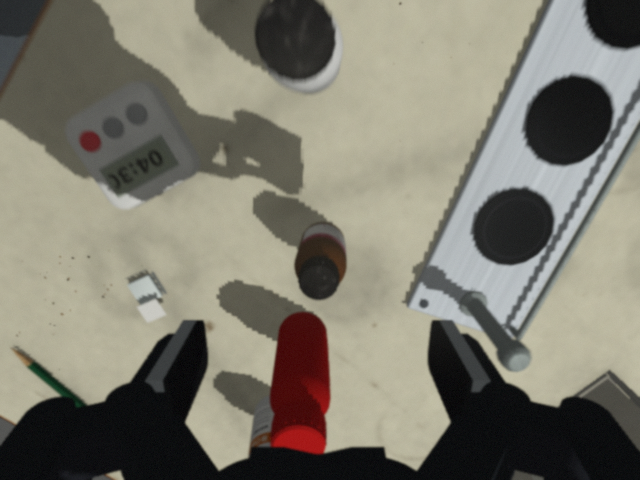

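```bash
python3 -c "
from h import *
W=load('w2');print(onz(W,[(319.5,278),(317,270)],.069));go((.481,-.146,.042))"
```

```text
[[ 0.4820516  -0.14530498  0.069     ]
 [ 0.48000665 -0.1410735   0.069     ]]
t 3.75 p [ 0.4795 -0.147   0.124 ] axes [[-0.005, 0.986, 0.169], [0.0, 0.169, -0.986], [-1.0, -0.005, -0.001]] gap 0.0855 F [-2.4 -2.3 -5.2]
to [ 0.481 -0.146  0.042] tool cm [ 8.2   0.2  -0.06]
```

>>> {"name": "servo_tool", "arguments": {
  "motion": [
    [1.5,0.1,0,0],
    [2,0,0,0],
    [2,0,0,0],
    [2,0,0,0],
    [0.8,0,0,0]
  ]
}}

```text
time_s: 4.25
eef_pos: [0.481, -0.1431, 0.0459]
orientation: [0.54, 0.456, 0.541, -0.456]
contact_force: [-0.0, 0.3, 0.1]
finger_gap: 0.0853
```

>>> {"name": "servo_tool", "arguments": {
  "motion": [
    [0,0,0,0],
    [0,0,0,0],
    [0,0,0,0],
    [0,0,0,0],
    [0,0,0,0]
  ]
}}

```text
time_s: 4.75
eef_pos: [0.482, -0.1447, 0.0479]
orientation: [0.54, 0.457, 0.54, -0.456]
contact_force: [-0.6, 0.9, 0.5]
finger_gap: 0.085
```

```bash
python3 -c "
from h import *
W=snap('side','s2');go((.481,-.146,.042))
cv2.imwrite('pics/s2c.png',cv2.resize(W['pixels'][200:400,250:500],(800,640))[:600,:,::-1])"
```

```text
t 4.8 p [ 0.4818 -0.1446  0.0477] axes [[0.001, 0.986, 0.166], [-0.0, 0.166, -0.986], [-1.0, 0.001, 0.0]] gap 0.0854 F [-0.   0.7 -0. ]
to [ 0.481 -0.146  0.042] tool cm [ 0.57 -0.11  0.12]
```

View pics/s2c.png

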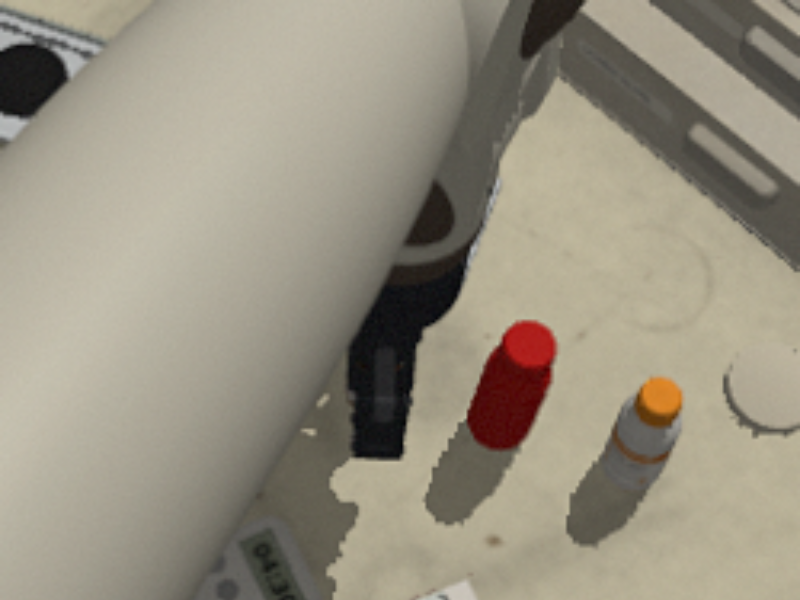

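>>> {"name": "servo_tool", "arguments": {
  "motion": [
    [0.4,0,0.1,0],
    [0,0,0,0],
    [0,0,0,0],
    [0,0,0,0],
    [0,0,0,0]
  ],
  "grip": -1,
  "squeeze": 35
}}

```text
time_s: 5.3
eef_pos: [0.4819, -0.1456, 0.0434]
orientation: [0.54, 0.457, 0.54, -0.456]
contact_force: [0.4, 0.3, 1.1]
finger_gap: 0.0283
```

>>> {"name": "servo_tool", "arguments": {
  "motion": [
    [0,0,0,0],
    [0,0,0,0],
    [0,0,0,0],
    [0,0,0,0],
    [0,0,0,0]
  ]
}}

```text
time_s: 5.8
eef_pos: [0.4819, -0.1456, 0.0434]
orientation: [0.54, 0.457, 0.54, -0.456]
contact_force: [1.4, -0.3, 1.2]
finger_gap: 0.0285
```

```bash
python3 -c "
from h import *
go((.482,-.1455,.12),(.643,.0997,.12),(.643,.0997,.0535))"
```

```text
t 5.8 p [ 0.4819 -0.1456  0.0434] axes [[0.0, 0.986, 0.166], [-0.0, 0.166, -0.986], [-1.0, 0.0, 0.0]] gap 0.0285 F [ 1.4 -0.3  1.2]
to [ 0.482  -0.1455  0.12  ] tool cm [-7.66  0.01 -0.  ]
to [0.643  0.0997 0.12  ] tool cm [  0.    19.95 -21.5 ]
to [0.643  0.0997 0.0535] tool cm [ 6.65 -0.   -0.  ]
```

>>> {"name": "servo_tool", "arguments": {
  "motion": [
    [-0.5,0,0,0],
    [-1.5,0,0,0],
    [-1.9,0,0,0],
    [-1.9,0,0,0],
    [-1.9,0,0,0]
  ]
}}

```text
time_s: 6.3
eef_pos: [0.4818, -0.1455, 0.1222]
orientation: [0.54, 0.457, 0.54, -0.456]
contact_force: [0.1, -0.0, -1.2]
finger_gap: 0.0284
```

>>> {"name": "servo_tool", "arguments": {
  "motion": [
    [0,0.6,-0.7,0],
    [0,1.3,-1.4,0],
    [0,2,-2.1,0],
    [0,2.2,-2.4,0],
    [0,2.2,-2.4,0]
  ]
}}

```text
time_s: 6.8
eef_pos: [0.5491, -0.0415, 0.1199]
orientation: [0.54, 0.457, 0.54, -0.457]
contact_force: [-0.0, -0.8, -0.2]
finger_gap: 0.0288
```

>>> {"name": "servo_tool", "arguments": {
  "motion": [
    [0,2.2,-2.4,0],
    [0,2.2,-2.4,0],
    [0,2.2,-2.4,0],
    [0,2.2,-2.3,0],
    [0,1.5,-1.6,0]
  ]
}}

```text
time_s: 7.3
eef_pos: [0.6324, 0.086, 0.1194]
orientation: [0.54, 0.456, 0.541, -0.456]
contact_force: [0.3, 0.8, -1.2]
finger_gap: 0.0287
```

>>> {"name": "servo_tool", "arguments": {
  "motion": [
    [0,1.0,-1.0,0],
    [0,0.55,-0.4,0],
    [0,0,0,0],
    [0,0,0,0],
    [0,0,0,0]
  ]
}}

```text
time_s: 7.8
eef_pos: [0.6445, 0.0991, 0.1205]
orientation: [0.54, 0.457, 0.54, -0.457]
contact_force: [-0.8, 0.3, -1.6]
finger_gap: 0.0286
```

```bash
python3 -c "
from h import *
snap('wrist','w3');snap('side','s3');snap('scene','c3');go((.643,.0997,.0535))"
```

```text
t 7.95 p [0.6446 0.0994 0.1206] axes [[0.0, 0.986, 0.166], [-0.0, 0.166, -0.986], [-1.0, 0.0, 0.0]] gap 0.0287 F [ 0.3  0.  -0.1]
to [0.643  0.0997 0.0535] tool cm [ 6.71 -0.15 -0.06]
```

View pics/w3.png

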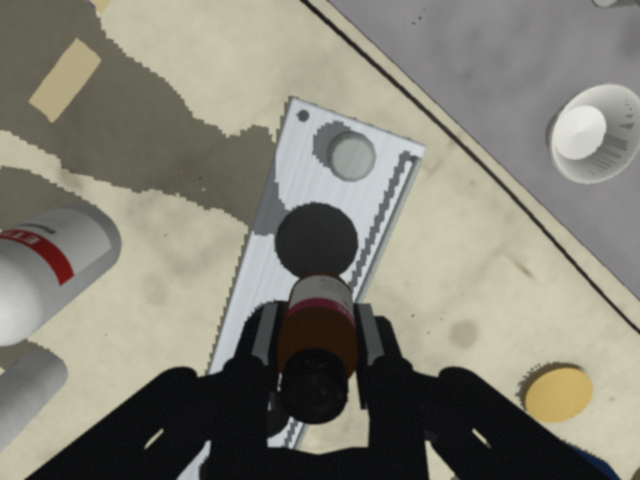

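View pics/c3.png

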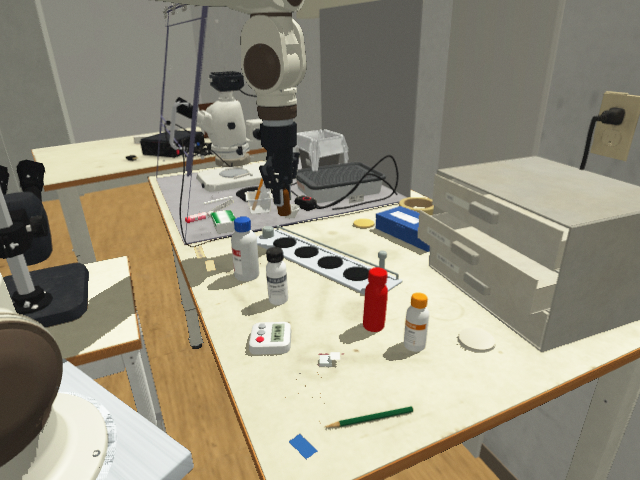

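Run:
```python
from h import *
W=load('w3');D=load('side0')
g=cv2.cvtColor(W['pixels'],cv2.COLOR_RGB2GRAY); m=(g<45).astype('uint8'); k=np.zeros_like(m);k[195:272,265:362]=1;m*=k
cs,_=cv2.findContours(m,cv2.RETR_EXTERNAL,cv2.CHAIN_APPROX_NONE);c=max(cs,key=cv2.contourArea).reshape(-1,2)
c=c[c[:,1]<262]
p=onz(W,c,.009)[:,:2]
A=np.c_[2*p,np.ones(len(p))];s=np.linalg.lstsq(A,(p**2).sum(1),rcond=None)[0];print('disc',s[:2],np.sqrt(s[2]+s[:2]@s[:2]))
a=cv2.resize(W['pixels'][260:440,240:400],(640,600)[::1]);
p=blob(W,'dropper',(270,330,365,430));print(p[0],p[1],onz(W,[p[0],(315.5,396)],.1505))
cv2.imwrite('pics/w3c.png',cv2.resize(W['pixels'][190:440,220:420],(480,600))[:,:,::-1])
```

```text
disc [0.64289362 0.09715934] 0.02477384725907133
[306.19830574 386.422603  ] [ 270  330   79  100 5194] [[0.64052125 0.10344031 0.1505    ]
 [0.64383682 0.10041199 0.1505    ]]
```

View pics/w3c.png

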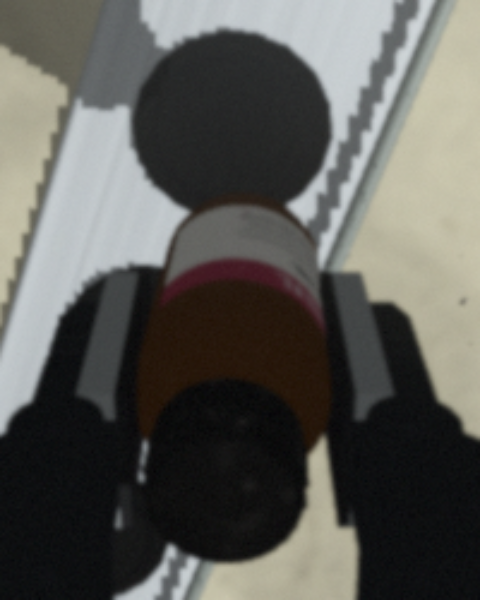

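Run:
```python
from h import *
W=load('w3')
g=cv2.cvtColor(W['pixels'],cv2.COLOR_RGB2GRAY); 
for t in (65,75,85):
    m=(g<t).astype('uint8'); k=np.zeros_like(m);k[195:262,268:370]=1;m*=k
    cs,_=cv2.findContours(m,cv2.RETR_EXTERNAL,cv2.CHAIN_APPROX_NONE);c=max(cs,key=cv2.contourArea).reshape(-1,2)
    c=c[c[:,1]<260]
    p=onz(W,c,.009)[:,:2]
    A=np.c_[2*p,np.ones(len(p))];s=np.linalg.lstsq(A,(p**2).sum(1),rcond=None)[0];print('disc',s[:2],np.sqrt(s[2]+s[:2]@s[:2]),proj(W,[[*s[:2],.009]]))
# cap top ellipse crop: x 147-306,y 380-560 ; bottle at tcp+?
print(onz(W,[(220+227/2.4,190+470/2.4)],.147))
```

```text
disc [0.64344227 0.09944425] 0.025753112887353345 [[315.83400901 243.12178698]]
disc [0.64339088 0.09947136] 0.025912831441042585 [[315.76193509 243.07001428]]
disc [0.64337987 0.0994535 ] 0.02612535927120461 [[315.740465   243.09322396]]
[[0.6433959  0.10122558 0.147     ]]
```

>>> {"name": "servo_tool", "arguments": {
  "motion": [
    [0.8,-0.1,0,0],
    [1.6,0,0,0],
    [1.7,0,0,0],
    [1.4,0,0,0],
    [0.7,0,0,0]
  ]
}}

```text
time_s: 8.45
eef_pos: [0.6429, 0.0996, 0.0563]
orientation: [0.539, 0.456, 0.54, -0.457]
contact_force: [-0.2, 0.9, -0.8]
finger_gap: 0.0287
```

>>> {"name": "servo_tool", "arguments": {
  "motion": [
    [0.2,0,0.05,0],
    [0.2,0,0,0],
    [0.1,0,0,0],
    [0,0,0,0],
    [0,0,0,0]
  ]
}}

```text
time_s: 8.95
eef_pos: [0.6441, 0.0994, 0.0538]
orientation: [0.54, 0.457, 0.54, -0.456]
contact_force: [-0.0, -0.2, -0.8]
finger_gap: 0.0286
```

```bash
python3 -c "
from h import *
snap('wrist','w4');snap('scene','c4');go((.6435,.0995,.0524))
W=load('c4');cv2.imwrite('pics/c4c.png',cv2.resize(W['pixels'][170:290,220:380],(800,600))[:,:,::-1])"
```

```text
t 9.05 p [0.644  0.0994 0.0536] axes [[0.0, 0.986, 0.166], [0.0, 0.166, -0.986], [-1.0, 0.0, 0.0]] gap 0.0288 F [-0.1  0.9 -0.2]
to [0.6435 0.0995 0.0524] tool cm [ 0.12 -0.05 -0.02]
```

View pics/c4c.png

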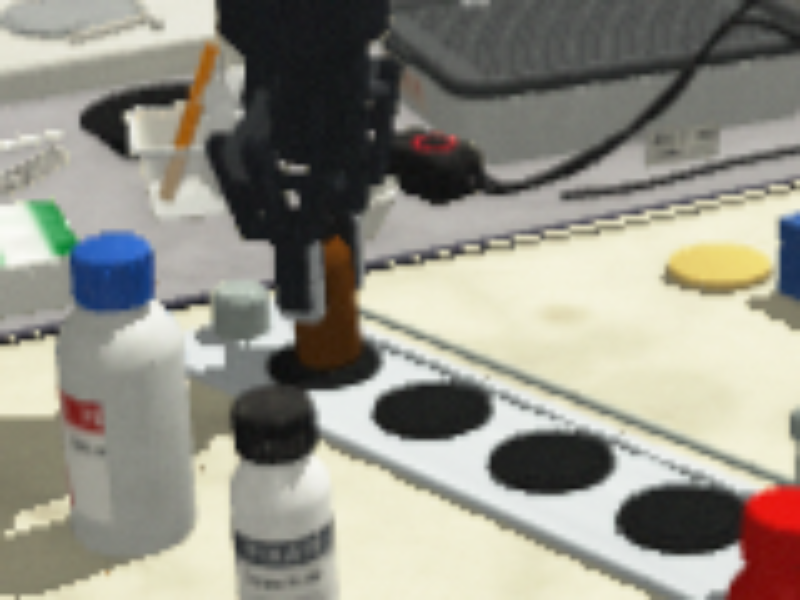

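View pics/w4.png

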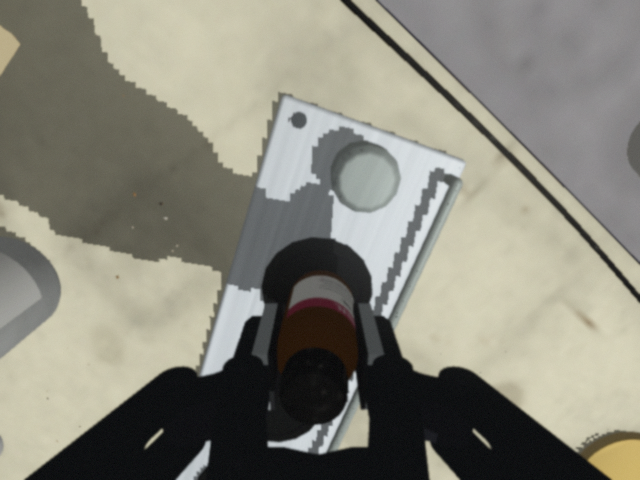

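>>> {"name": "servo_tool", "arguments": {
  "motion": [
    [0.06,0,0,0],
    [0.06,0,0,0],
    [0,0,0,0],
    [0,0,0,0],
    [0,0,0,0]
  ]
}}

```text
time_s: 9.55
eef_pos: [0.644, 0.0993, 0.0524]
orientation: [0.54, 0.457, 0.54, -0.456]
contact_force: [-0.6, -0.4, 4.6]
finger_gap: 0.0283
```

>>> {"name": "servo_tool", "arguments": {
  "motion": [
    [0,0,0,0],
    [0,0,0,0],
    [0,0,0,0],
    [0,0,0,0],
    [0,0,0,0]
  ],
  "grip": 0.4
}}

```text
time_s: 10.05
eef_pos: [0.6438, 0.0993, 0.0519]
orientation: [0.54, 0.456, 0.54, -0.457]
contact_force: [-0.5, -0.5, 1.0]
finger_gap: 0.0599
```

>>> {"name": "servo_tool", "arguments": {
  "motion": [
    [-0.5,0,0,0],
    [-1.5,0,0,0],
    [-3,0,0,0],
    [-4,0,0,0],
    [-4,0,0,0]
  ]
}}

```text
time_s: 10.55
eef_pos: [0.6435, 0.0993, 0.1847]
orientation: [0.54, 0.457, 0.54, -0.456]
contact_force: [0.7, -0.1, 0.2]
finger_gap: 0.0597
```

```bash
python3 -c "
from h import *
snap('scene','c5');go((.48,-.295,.18),(.48,-.295,.053))
W=load('c5');cv2.imwrite('pics/c5c.png',cv2.resize(W['pixels'][170:290,220:380],(800,600))[:,:,::-1])"
```

```text
t 10.6 p [0.6452 0.0995 0.1928] axes [[0.01, 0.986, 0.166], [0.001, 0.166, -0.986], [-1.0, 0.01, 0.0]] gap 0.0599 F [-2.1 -0.5  4.7]
to [ 0.48  -0.295  0.18 ] tool cm [  1.06 -22.86  36.16]
to [ 0.48  -0.295  0.053] tool cm [12.7  -0.13 -0.  ]
```

View pics/c5c.png

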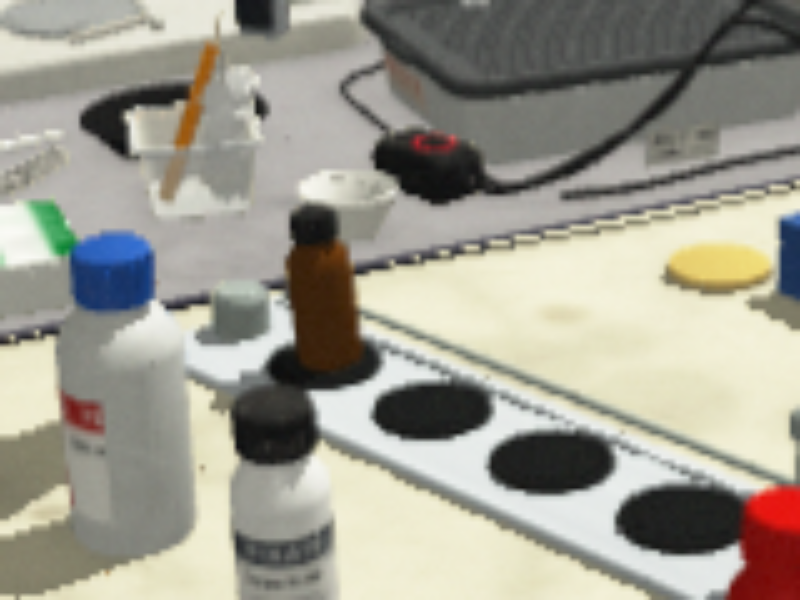

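>>> {"name": "servo_tool", "arguments": {
  "motion": [
    [0,-1,1.6,0],
    [0,-1.8,2.9,0],
    [0.1,-2,3.2,0],
    [0.1,-2,3.2,0],
    [0.1,-2,3.2,0]
  ],
  "grip": 0.8
}}

```text
time_s: 11.1
eef_pos: [0.58, -0.0555, 0.1804]
orientation: [0.541, 0.457, 0.54, -0.456]
contact_force: [0.3, -0.1, -0.3]
finger_gap: 0.077
```

>>> {"name": "servo_tool", "arguments": {
  "motion": [
    [0.1,-2,3.2,0],
    [0.1,-2,3.2,0],
    [0.1,-2,3.2,0],
    [0.1,-2,3.2,0],
    [0.1,-2,3.2,0]
  ]
}}

```text
time_s: 11.6
eef_pos: [0.5079, -0.2301, 0.1755]
orientation: [0.541, 0.457, 0.539, -0.456]
contact_force: [0.6, -1.1, -0.5]
finger_gap: 0.0769
```

>>> {"name": "servo_tool", "arguments": {
  "motion": [
    [0.1,-2,3,0],
    [0,-1.3,2,0],
    [0,-0.6,1,0],
    [0,0,0,0],
    [0,0,0,0]
  ]
}}

```text
time_s: 12.1
eef_pos: [0.4804, -0.2938, 0.1735]
orientation: [0.54, 0.457, 0.54, -0.456]
contact_force: [-0.4, 1.1, 0.5]
finger_gap: 0.0771
```

Run:
```python
from h import *
W=snap('wrist','w6');go((.4775,-.297,.053))
p=blob(W,'squat',(200,150,440,470));print(p[0],p[1])
S=load('scene0');D=load('side0')
print(onz(W,[p[0]],.082),tri([(W,p[0]),(D,(456.2,324.7)),(S,(419.7,297.5))]))
```

```text
t 12.15 p [ 0.4806 -0.2935  0.1734] axes [[0.0, 0.986, 0.167], [0.0, 0.167, -0.986], [-1.0, 0.0, -0.0]] gap 0.0768 F [0.1 1.3 0.1]
to [ 0.4775 -0.297   0.053 ] tool cm [12.04 -0.37  0.29]
[310.60493827 262.68621399] [293 247  37  33 972]
[[ 0.47736902 -0.29929307  0.082     ]] (array([ 0.47698909, -0.29733539,  0.08518814]), [np.float64(0.0006495738552315263), np.float64(0.0007644693395914083), np.float64(0.00013185864875804582)])
```

View pics/w6.png

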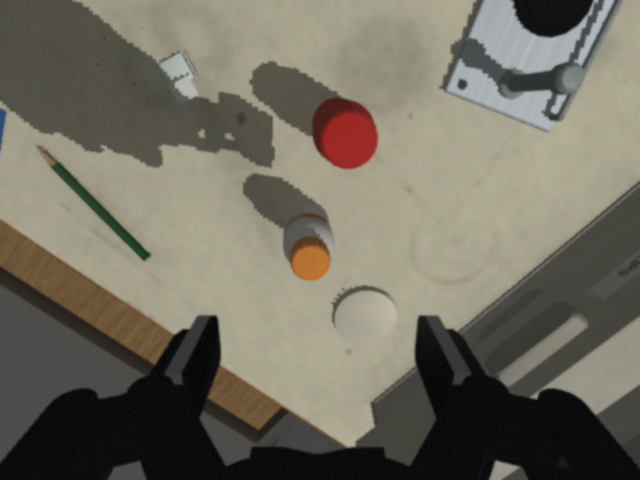

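Run:
```python
from h import *
W=load('w6');D=load('side0')
for z in (0,.05,.1,.15): print(z,onz(W,[(373,403),(460,325)],z)[:,:2].round(3).tolist(), onz(D,[(422,190),(548,308),(540,300)],z)[:,:2].round(3).tolist())
go((.477,-.298,.053))
```

```text
0 [[0.563, -0.465], [0.62, -0.369]] [[0.804, -0.208], [0.586, -0.479], [0.6, -0.463]]
0.05 [[0.547, -0.422], [0.594, -0.343]] [[0.766, -0.206], [0.559, -0.464], [0.572, -0.448]]
0.1 [[0.531, -0.38], [0.569, -0.316]] [[0.728, -0.204], [0.532, -0.448], [0.544, -0.433]]
0.15 [[0.515, -0.338], [0.543, -0.29]] [[0.691, -0.201], [0.505, -0.432], [0.517, -0.418]]
t 12.15 p [ 0.4806 -0.2935  0.1734] axes [[0.0, 0.986, 0.167], [0.0, 0.167, -0.986], [-1.0, 0.0, -0.0]] gap 0.0768 F [0.1 1.3 0.1]
to [ 0.477 -0.298  0.053] tool cm [12.04 -0.43  0.38]
```

>>> {"name": "servo_tool", "arguments": {
  "motion": [
    [1,-0.2,0.2,0],
    [2.5,-0.2,0.2,0],
    [3,0,0,0],
    [3,0,0,0],
    [2,0,0,0]
  ]
}}

```text
time_s: 12.65
eef_pos: [0.4761, -0.2977, 0.0551]
orientation: [0.539, 0.456, 0.541, -0.456]
contact_force: [-0.0, -0.0, 0.2]
finger_gap: 0.0768
```

>>> {"name": "servo_tool", "arguments": {
  "motion": [
    [0.5,0,0,0],
    [0,0,0,0],
    [0,0,0,0],
    [0,0,0,0],
    [0,0,0,0]
  ]
}}

```text
time_s: 13.15
eef_pos: [0.4773, -0.2993, 0.0542]
orientation: [0.541, 0.457, 0.539, -0.456]
contact_force: [0.2, -0.4, 0.2]
finger_gap: 0.0768
```

>>> {"name": "servo_tool", "arguments": {
  "motion": [
    [0,0,0,0],
    [0,0,0,0],
    [0,0,0,0],
    [0,0,0,0],
    [0,0,0,0]
  ],
  "grip": -1
}}

```text
time_s: 13.65
eef_pos: [0.4767, -0.2991, 0.0533]
orientation: [0.54, 0.457, 0.54, -0.457]
contact_force: [-1.6, -0.3, 3.6]
finger_gap: 0.0328
```

>>> {"name": "servo_tool", "arguments": {
  "motion": [
    [0,0,0,0],
    [0,0,0,0],
    [0,0,0,0],
    [0,0,0,0],
    [0,0,0,0]
  ]
}}

```text
time_s: 14.15
eef_pos: [0.4767, -0.2991, 0.0533]
orientation: [0.54, 0.456, 0.54, -0.457]
contact_force: [-1.5, -1.3, 6.1]
finger_gap: 0.0327
```

Run:
```python
from h import *
W=snap('wrist','w7');go((.477,-.298,.175),(.631,.029,.175),(.631,.029,.0625))
```

```text
t 14.2 p [ 0.4768 -0.2991  0.0533] axes [[0.0, 0.986, 0.166], [-0.0, 0.166, -0.986], [-1.0, 0.0, 0.0]] gap 0.0324 F [-3.  -0.8  4.3]
to [ 0.477 -0.298  0.175] tool cm [-12.17   0.04  -0.1 ]
to [0.631 0.029 0.175] tool cm [-1.000e-02  2.062e+01 -2.969e+01]
to [0.631  0.029  0.0625] tool cm [11.25 -0.   -0.  ]
```

View pics/w7.png

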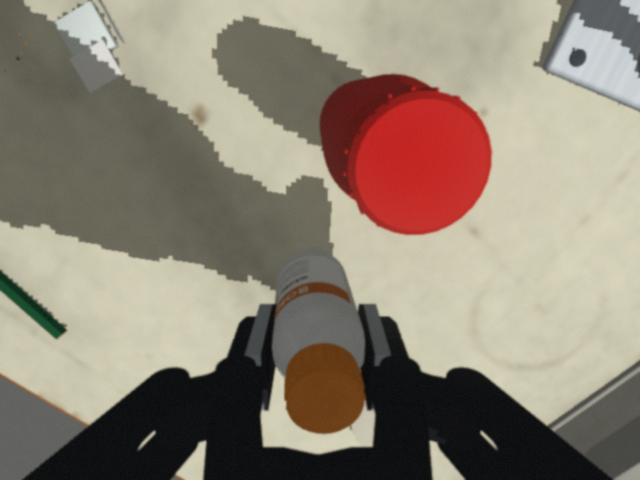

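>>> {"name": "servo_tool", "arguments": {
  "motion": [
    [-0.3,0,0,0],
    [-1,0,0,0],
    [-2,0,0,0],
    [-3,0,0,0],
    [-3,0,0,0]
  ]
}}

```text
time_s: 14.7
eef_pos: [0.4766, -0.2987, 0.1473]
orientation: [0.54, 0.457, 0.54, -0.456]
contact_force: [1.3, -0.6, -1.5]
finger_gap: 0.0329
```

>>> {"name": "servo_tool", "arguments": {
  "motion": [
    [-2,0,0,0],
    [-1,0,0,0],
    [0,0,0,0],
    [0,0,0,0],
    [0,0,0,0]
  ]
}}

```text
time_s: 15.2
eef_pos: [0.4764, -0.2987, 0.1746]
orientation: [0.539, 0.456, 0.541, -0.457]
contact_force: [-0.2, 0.1, -0.8]
finger_gap: 0.0325
```

Run:
```python
from h import *
W=snap('wrist','w8');C=snap('scene','c8');go()
a=cv2.resize(C['pixels'][190:370,340:480],(466,600));b=cv2.resize(W['pixels'][220:460,240:400],(330,495));b=cv2.copyMakeBorder(b,0,105,0,0,0)
cv2.imwrite('pics/m8.png',np.hstack([a,b])[:,:,::-1])
```

```text
t 15.3 p [ 0.4764 -0.2988  0.1749] axes [[-0.002, 0.986, 0.166], [0.001, 0.166, -0.986], [-1.0, -0.001, -0.001]] gap 0.0326 F [-0.3 -0.5 -0.4]
```

View pics/m8.png

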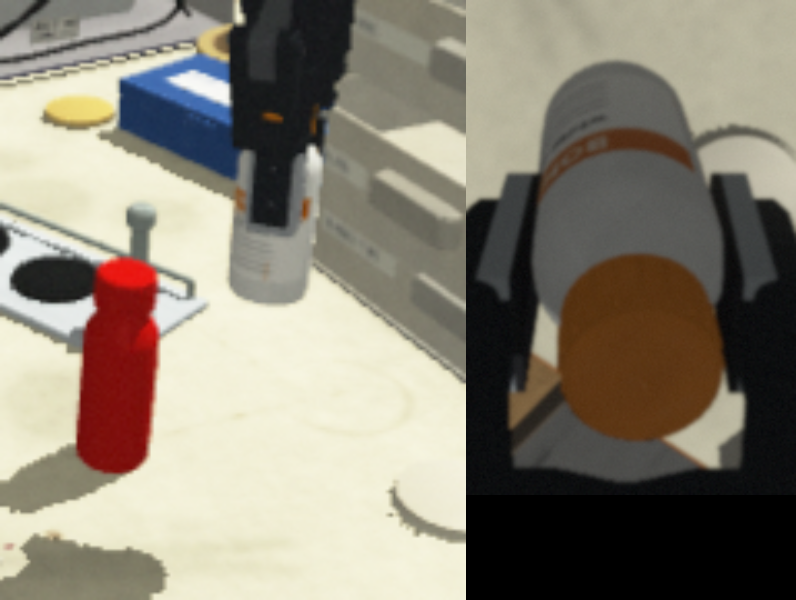

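Run:
```python
from h import *
def circ(c,r,z):
    a=np.linspace(0,2*np.pi,60); return np.c_[c[0]+r*np.cos(a),c[1]+r*np.sin(a),np.full(60,z)]
out=[]
for f,c,zb,r,h,hb,rc in [('w3',(.6446,.0994),.0772,.015,.074,.064,.009),('w8',(.4764,-.2988),.1216,.017,.088,.076,.0115)]:
    W=load(f);a=W['pixels'].copy()
    for z,rr in ((0,r),(hb*.85,r),(h,rc)):
        cv2.polylines(a,[proj(W,circ(c,rr,zb+z)).round().astype(int)],True,(0,255,0),1)
    out.append(cv2.resize(a[220:450,230:410],(400,511)))
cv2.imwrite('pics/m8b.png',np.hstack(out)[:,:,::-1])
```

```text
(no output)
```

View pics/m8b.png

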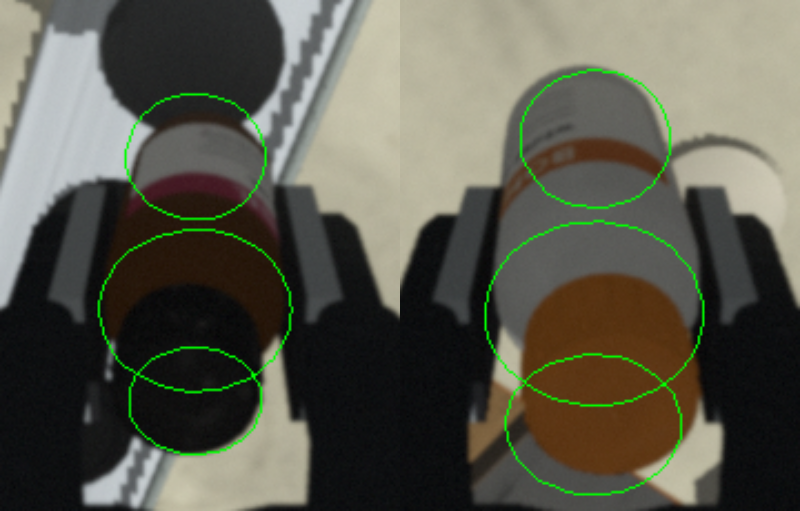

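Run:
```python
from h import *
go((.633,.028,.175),(.633,.028,.075))
```

```text
t 15.3 p [ 0.4764 -0.2988  0.1749] axes [[-0.002, 0.986, 0.166], [0.001, 0.166, -0.986], [-1.0, -0.001, -0.001]] gap 0.0326 F [-0.3 -0.5 -0.4]
to [0.633 0.028 0.175] tool cm [ -0.    20.88 -29.62]
to [0.633 0.028 0.075] tool cm [10.    0.01  0.01]
```

>>> {"name": "servo_tool", "arguments": {
  "motion": [
    [0,0.6,-0.9,0],
    [0,1.2,-1.8,0],
    [0,1.8,-2.6,0],
    [0,2,-2.8,0],
    [0,2,-2.8,0]
  ]
}}

```text
time_s: 15.8
eef_pos: [0.534, -0.1771, 0.1759]
orientation: [0.54, 0.457, 0.54, -0.457]
contact_force: [0.7, -1.2, -1.0]
finger_gap: 0.0327
```

>>> {"name": "servo_tool", "arguments": {
  "motion": [
    [0,2,-2.8,0],
    [0,2,-2.8,0],
    [0,2,-2.8,0],
    [0,2,-2.8,0],
    [0,1.8,-2.6,0]
  ]
}}

```text
time_s: 16.3
eef_pos: [0.6076, -0.0242, 0.1758]
orientation: [0.54, 0.456, 0.54, -0.456]
contact_force: [0.2, -0.9, -0.4]
finger_gap: 0.0329
```

>>> {"name": "servo_tool", "arguments": {
  "motion": [
    [0,1.6,-2.4,0],
    [0,1.2,-1.6,0],
    [0,0.7,-0.9,0],
    [0,0,0,0],
    [0,0,0,0]
  ]
}}

```text
time_s: 16.8
eef_pos: [0.6334, 0.027, 0.176]
orientation: [0.54, 0.456, 0.54, -0.457]
contact_force: [0.4, -0.6, -1.2]
finger_gap: 0.0332
```

>>> {"name": "servo_tool", "arguments": {
  "motion": [
    [1,0,0,0],
    [2.5,0,0,0],
    [2.5,0,0,0],
    [2.5,0,0,0],
    [1.5,0,0,0]
  ]
}}

```text
time_s: 17.3
eef_pos: [0.6323, 0.0265, 0.0734]
orientation: [0.539, 0.456, 0.54, -0.458]
contact_force: [0.8, -0.6, -0.9]
finger_gap: 0.0327
```

>>> {"name": "servo_tool", "arguments": {
  "motion": [
    [0,0,0,0],
    [0,0,0,0],
    [0,0,0,0],
    [0,0,0,0],
    [0,0,0,0]
  ]
}}

```text
time_s: 17.8
eef_pos: [0.6341, 0.0277, 0.077]
orientation: [0.54, 0.457, 0.54, -0.456]
contact_force: [0.2, -0.5, -1.0]
finger_gap: 0.0333
```

Run:
```python
from h import *
W=snap('wrist','w9');C=snap('scene','c9');go((.633,.028,.063))
a=cv2.resize(C['pixels'][170:290,240:380],(466,400));b=cv2.resize(W['pixels'][160:460,220:420],(330,495));a=cv2.copyMakeBorder(a,0,95,0,0,0)
cv2.imwrite('pics/m9.png',np.hstack([a,b])[:,:,::-1])
```

```text
t 17.9 p [0.6339 0.0277 0.0766] axes [[0.001, 0.986, 0.166], [-0.0, 0.166, -0.986], [-1.0, 0.001, 0.0]] gap 0.0325 F [ 0.3 -0.4 -1.2]
to [0.633 0.028 0.063] tool cm [ 1.36 -0.08 -0.05]
```

View pics/m9.png

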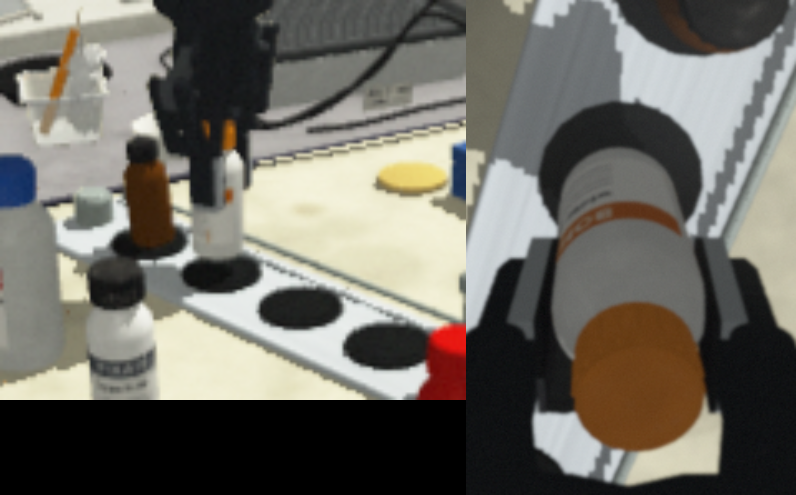

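Lowering onto disc C, then I'll check the force.

>>> {"name": "servo_tool", "arguments": {
  "motion": [
    [0.4,-0.07,0,0],
    [0.4,0,0,0],
    [0.3,0,0,0],
    [0.1,0,0,0],
    [0,0,0,0]
  ]
}}

```text
time_s: 18.4
eef_pos: [0.6328, 0.0275, 0.0637]
orientation: [0.54, 0.456, 0.54, -0.457]
contact_force: [-0.3, -0.4, -0.8]
finger_gap: 0.0327
```

>>> {"name": "servo_tool", "arguments": {
  "motion": [
    [0.1,0,0,0],
    [0.1,0,0,0],
    [0,0,0,0],
    [0,0,0,0],
    [0,0,0,0]
  ]
}}

```text
time_s: 18.9
eef_pos: [0.6331, 0.0275, 0.0623]
orientation: [0.54, 0.457, 0.54, -0.456]
contact_force: [-0.2, -1.6, 1.5]
finger_gap: 0.0325
```

Run:
```python
from h import *
W=snap('wrist','w10');C=snap('scene','c10');go((.633,.028,.063))
a=cv2.resize(C['pixels'][170:290,240:380],(466,400));b=cv2.resize(W['pixels'][160:460,220:420],(330,495));a=cv2.copyMakeBorder(a,0,95,0,0,0)
cv2.imwrite('pics/m10.png',np.hstack([a,b])[:,:,::-1])
```

```text
t 19.0 p [0.633  0.0275 0.0623] axes [[0.0, 0.986, 0.166], [0.0, 0.166, -0.986], [-1.0, 0.0, 0.0]] gap 0.0327 F [-0.7  0.6  2.4]
to [0.633 0.028 0.063] tool cm [-0.07  0.   -0.05]
```

View pics/m10.png

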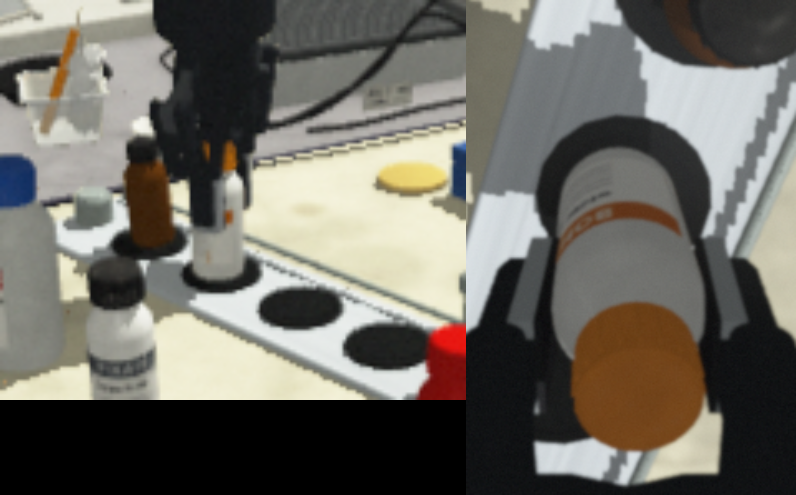

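>>> {"name": "servo_tool", "arguments": {
  "motion": [
    [0,0,0,0],
    [0,0,0,0],
    [0,0,0,0],
    [0,0,0,0],
    [0,0,0,0]
  ],
  "grip": 0.4
}}

```text
time_s: 19.5
eef_pos: [0.6329, 0.0275, 0.062]
orientation: [0.54, 0.457, 0.54, -0.457]
contact_force: [-0.0, 0.1, -0.1]
finger_gap: 0.0599
```

>>> {"name": "servo_tool", "arguments": {
  "motion": [
    [-0.5,0,0,0],
    [-1.5,0,0,0],
    [-3,0,0,0],
    [-4,0,0,0],
    [-4,0,0,0]
  ]
}}

```text
time_s: 20.0
eef_pos: [0.6326, 0.0275, 0.1947]
orientation: [0.54, 0.457, 0.54, -0.456]
contact_force: [0.7, -0.0, 0.3]
finger_gap: 0.0593
```

Run:
```python
from h import *
W=snap('wrist','w11');C=snap('scene','c11');go((.4545,-.039,.18))
a=cv2.resize(C['pixels'][170:290,240:380],(466,400));b=cv2.resize(W['pixels'][60:460,200:440],(330,550));a=cv2.copyMakeBorder(a,0,150,0,0,0)
cv2.imwrite('pics/m11.png',np.hstack([a,b])[:,:,::-1])
```

```text
t 20.1 p [0.6348 0.0276 0.2002] axes [[0.01, 0.986, 0.166], [0.0, 0.166, -0.986], [-1.0, 0.01, 0.001]] gap 0.0598 F [-0.4  0.5  0.2]
to [ 0.4545 -0.039   0.18  ] tool cm [  1.83 -18.91   3.57]
```

View pics/m11.png

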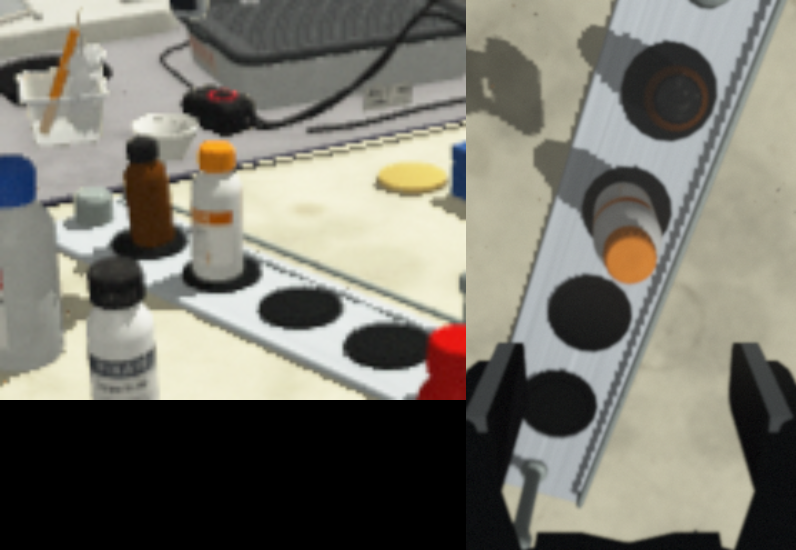

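>>> {"name": "servo_tool", "arguments": {
  "motion": [
    [0,-1,0.2,0],
    [0,-2.2,0.4,0],
    [0,-3,0.6,0],
    [0,-3,0.6,0],
    [0,-3,0.6,0]
  ],
  "grip": 0.8
}}

```text
time_s: 20.6
eef_pos: [0.5143, -0.0169, 0.1909]
orientation: [0.539, 0.456, 0.541, -0.457]
contact_force: [0.1, -0.5, -0.3]
finger_gap: 0.0764
```

>>> {"name": "servo_tool", "arguments": {
  "motion": [
    [0,-3,0.6,0],
    [0,-2.2,0.4,0],
    [0,-1.5,0.2,0],
    [0,0,0,0],
    [0,0,0,0]
  ]
}}

```text
time_s: 21.1
eef_pos: [0.4522, -0.0395, 0.1917]
orientation: [0.54, 0.457, 0.54, -0.457]
contact_force: [0.2, -0.3, 0.2]
finger_gap: 0.0769
```

Run:
```python
from h import *
W=snap('wrist','w12');S=snap('scene','c12');go()
D=load('side0')
p=blob(W,'can',(200,120,440,400));print(p[0],p[1]);print(onz(W,[p[0]],.0965))
print(tri([(W,p[0]),(D,(302.4,305))]))
# placed ones
h=[(n,blob(S,n,b)[0]) for n,b in (('dropper',(275,208,290,221)),('squat',(297,210,314,224)))]
print(h)
```

```text
t 21.2 p [ 0.4528 -0.0393  0.1917] axes [[-0.0, 0.986, 0.166], [0.0, 0.166, -0.986], [-1.0, -0.0, -0.0]] gap 0.0768 F [ 0.9 -0.6 -0.8]
[320.7595339  250.85752119] [ 298  226   46   51 1888]
[[ 0.45408127 -0.03784522  0.0965    ]]
(array([ 0.45412106, -0.03848476,  0.09452376]), [np.float64(0.00012598866934026448), np.float64(0.00012598866934024518)])
[('dropper', array([282.01724138, 214.82758621])), ('squat', array([304.90588235, 216.29411765]))]
```

View pics/w12.png

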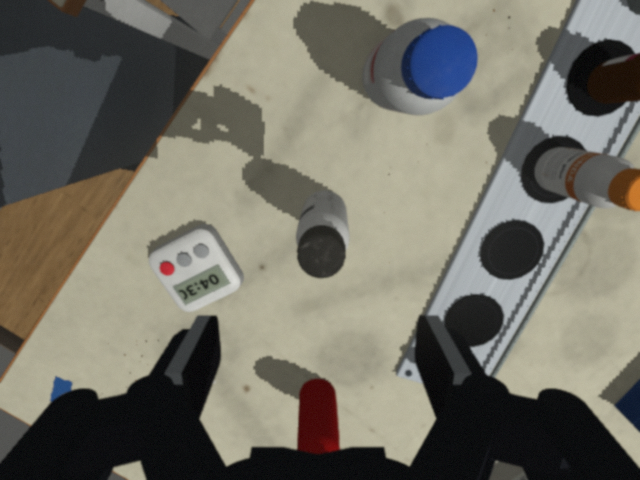

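>>> {"name": "servo_tool", "arguments": {
  "motion": [
    [1.2,0.14,-0.1,0],
    [2.8,0,0,0],
    [3.2,0,0,0],
    [3.2,0,0,0],
    [2,0,0,0]
  ],
  "grip": 0.4
}}

```text
time_s: 21.7
eef_pos: [0.4527, -0.0378, 0.0644]
orientation: [0.539, 0.456, 0.541, -0.457]
contact_force: [-0.1, -0.4, 0.2]
finger_gap: 0.0596
```

>>> {"name": "servo_tool", "arguments": {
  "motion": [
    [0.8,0,0,0],
    [0,0,0,0],
    [0,0,0,0],
    [0,0,0,0],
    [0,0,0,0]
  ]
}}

```text
time_s: 22.2
eef_pos: [0.4544, -0.0382, 0.0611]
orientation: [0.54, 0.457, 0.539, -0.456]
contact_force: [-0.0, 0.3, -0.5]
finger_gap: 0.0598
```

Run:
```python
from h import *
W=snap('wrist','w13');go()
```

```text
t 22.25 p [ 0.4543 -0.0383  0.0609] axes [[0.001, 0.986, 0.166], [-0.0, 0.166, -0.986], [-1.0, 0.001, 0.0]] gap 0.0597 F [ 0.3 -0.   0.1]
```

View pics/w13.png

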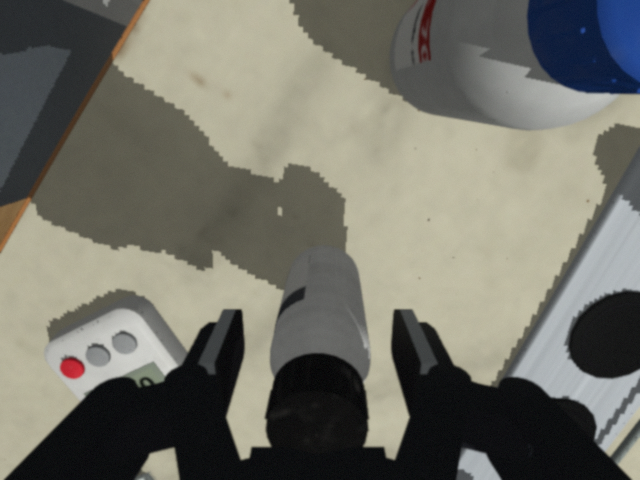

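>>> {"name": "servo_tool", "arguments": {
  "motion": [
    [0,0,0,0],
    [0,0,0,0],
    [0,0,0,0],
    [0,0,0,0],
    [0,0,0,0]
  ],
  "grip": -1,
  "squeeze": 30
}}

```text
time_s: 22.75
eef_pos: [0.4541, -0.0382, 0.0605]
orientation: [0.54, 0.457, 0.54, -0.456]
contact_force: [1.9, 0.5, 5.3]
finger_gap: 0.0348
```

>>> {"name": "servo_tool", "arguments": {
  "motion": [
    [0,0,0,0],
    [-0.3,0,0,0],
    [-1,0,0,0],
    [-2,0,0,0],
    [-3,0,0,0]
  ]
}}

```text
time_s: 23.25
eef_pos: [0.4526, -0.0381, 0.1227]
orientation: [0.539, 0.456, 0.541, -0.457]
contact_force: [0.2, 0.7, -0.9]
finger_gap: 0.035
```

>>> {"name": "servo_tool", "arguments": {
  "motion": [
    [-3,0,0,0],
    [-2,0,0,0],
    [-0.7,0,0,0],
    [0,0,0,0],
    [0,0,0,0]
  ]
}}

```text
time_s: 23.75
eef_pos: [0.4534, -0.0382, 0.179]
orientation: [0.54, 0.456, 0.54, -0.457]
contact_force: [0.3, 0.2, -0.8]
finger_gap: 0.0349
```

Run:
```python
from h import *
W=snap('wrist','w14');go((.619,-.042,.181))
s=read_state()['eef_pos']
def circ(c,r,z):
    a=np.linspace(0,2*np.pi,60); return np.c_[c[0]+r*np.cos(a),c[1]+r*np.sin(a),np.full(60,z)]
a=W['pixels'].copy()
for z,rr in ((0,.018),(.08,.018),(.104,.0135)):
    cv2.polylines(a,[proj(W,circ(s[:2],rr,s[2]-.0609+z)).round().astype(int)],True,(0,255,0),1)
cv2.imwrite('pics/m14.png',cv2.resize(a[200:470,210:430],(489,600))[:,:,::-1])
```

```text
t 23.8 p [ 0.4532 -0.0382  0.1788] axes [[-0.002, 0.986, 0.166], [0.0, 0.166, -0.986], [-1.0, -0.002, -0.0]] gap 0.035 F [-0.2  0.1 -1.1]
to [ 0.619 -0.042  0.181] tool cm [-0.26 16.28  3.14]
```

View pics/m14.png

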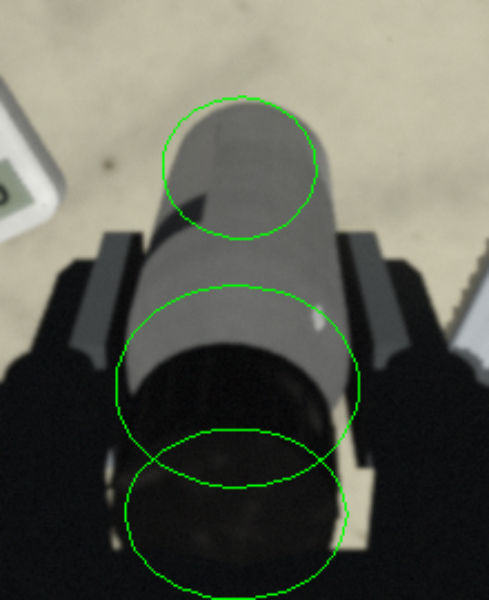

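>>> {"name": "servo_tool", "arguments": {
  "motion": [
    [-0.1,1,0.2,0],
    [-0.1,2,0.4,0],
    [0,2.6,0.5,0],
    [0,2.6,0.5,0],
    [0,2.6,0.5,0]
  ]
}}

```text
time_s: 24.3
eef_pos: [0.5652, -0.041, 0.1811]
orientation: [0.54, 0.456, 0.54, -0.457]
contact_force: [1.2, -0.3, -0.9]
finger_gap: 0.0353
```

>>> {"name": "servo_tool", "arguments": {
  "motion": [
    [0,2.5,0.5,0],
    [0,1.8,0.3,0],
    [0,1,0.2,0],
    [0,0,0,0],
    [0,0,0,0]
  ]
}}

```text
time_s: 24.8
eef_pos: [0.6173, -0.042, 0.1816]
orientation: [0.54, 0.456, 0.54, -0.457]
contact_force: [0.1, 0.0, -1.1]
finger_gap: 0.0352
```

>>> {"name": "servo_tool", "arguments": {
  "motion": [
    [1,0,0,0],
    [2.5,0,0,0],
    [3,0,0,0],
    [2.2,0,0,0],
    [1,0,0,0]
  ]
}}

```text
time_s: 25.3
eef_pos: [0.6158, -0.0419, 0.0824]
orientation: [0.539, 0.456, 0.541, -0.457]
contact_force: [0.1, 0.7, -0.7]
finger_gap: 0.0351
```

>>> {"name": "servo_tool", "arguments": {
  "motion": [
    [0,0,0,0],
    [0,0,0,0],
    [0,0,0,0],
    [0,0,0,0],
    [0,0,0,0]
  ]
}}

```text
time_s: 25.8
eef_pos: [0.6181, -0.042, 0.0859]
orientation: [0.54, 0.457, 0.54, -0.456]
contact_force: [0.5, 0.4, -1.2]
finger_gap: 0.0351
```

Run:
```python
from h import *
W=snap('wrist','w15');C=snap('scene','c15');go((.6174,-.0418,.0705))
a=cv2.resize(C['pixels'][170:290,260:400],(466,400));b=cv2.resize(W['pixels'][160:460,220:420],(330,495));a=cv2.copyMakeBorder(a,0,95,0,0,0)
cv2.imwrite('pics/m15.png',np.hstack([a,b])[:,:,::-1])
```

```text
t 25.9 p [ 0.6179 -0.042   0.0854] axes [[0.001, 0.986, 0.166], [-0.0, 0.166, -0.986], [-1.0, 0.001, 0.0]] gap 0.0351 F [-1.7  0.  -1.9]
to [ 0.6174 -0.0418  0.0705] tool cm [ 1.49 -0.04 -0.03]
```

View pics/m15.png

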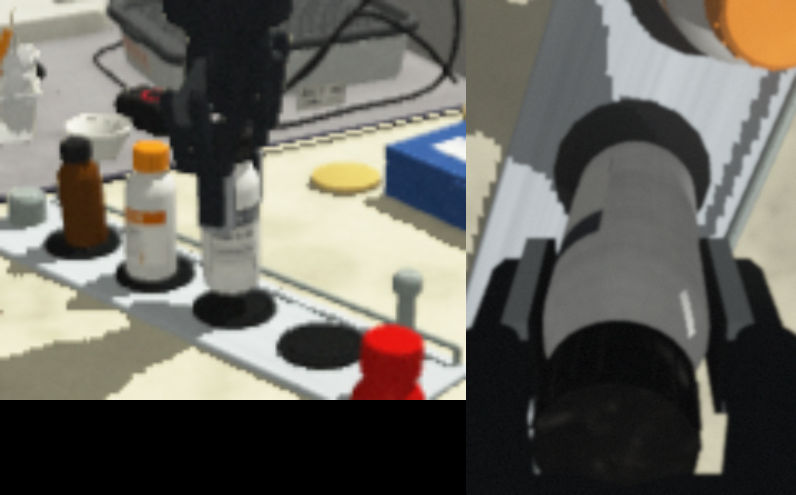

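>>> {"name": "servo_tool", "arguments": {
  "motion": [
    [0.4,-0.04,-0.03,0],
    [0.5,0,0,0],
    [0.3,0,0,0],
    [0.2,0,0,0],
    [0.1,0,0,0]
  ]
}}

```text
time_s: 26.4
eef_pos: [0.6171, -0.0418, 0.0696]
orientation: [0.54, 0.456, 0.54, -0.457]
contact_force: [-0.2, -0.3, -1.6]
finger_gap: 0.0348
```

>>> {"name": "servo_tool", "arguments": {
  "motion": [
    [0.08,0,0,0],
    [0,0,0,0],
    [0,0,0,0],
    [0,0,0,0],
    [0,0,0,0]
  ]
}}

```text
time_s: 26.9
eef_pos: [0.6173, -0.0418, 0.0696]
orientation: [0.54, 0.457, 0.54, -0.456]
contact_force: [-1.5, 0.1, 3.9]
finger_gap: 0.0349
```

Run:
```python
from h import *
W=snap('wrist','w16');C=snap('scene','c16');go()
a=cv2.resize(C['pixels'][170:290,260:400],(466,400));b=cv2.resize(W['pixels'][160:460,220:420],(330,495));a=cv2.copyMakeBorder(a,0,95,0,0,0)
cv2.imwrite('pics/m16.png',np.hstack([a,b])[:,:,::-1])
```

```text
t 27.0 p [ 0.6173 -0.0418  0.0696] axes [[0.0, 0.986, 0.166], [-0.0, 0.166, -0.986], [-1.0, 0.0, 0.0]] gap 0.0349 F [-0.7  0.3  5. ]
```

View pics/m16.png

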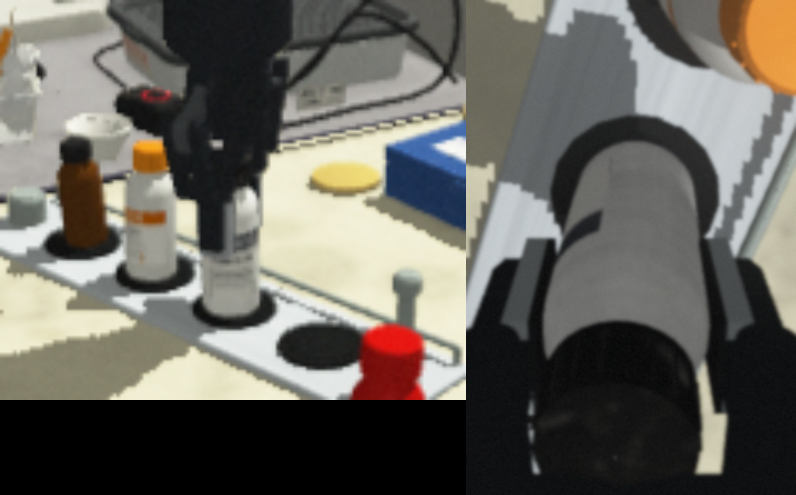

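>>> {"name": "servo_tool", "arguments": {
  "motion": [
    [0,0,0,0],
    [0,0,0,0],
    [0,0,0,0],
    [0,0,0,0],
    [0,0,0,0]
  ],
  "grip": 0.4
}}

```text
time_s: 27.5
eef_pos: [0.6173, -0.0418, 0.0692]
orientation: [0.54, 0.457, 0.54, -0.457]
contact_force: [0.4, 0.1, -0.2]
finger_gap: 0.0601
```

>>> {"name": "servo_tool", "arguments": {
  "motion": [
    [-0.5,0,0,0],
    [-1.5,0,0,0],
    [-3,0,0,0],
    [-4,0,0,0],
    [-4,0,0,0]
  ]
}}

```text
time_s: 28.0
eef_pos: [0.6169, -0.0417, 0.2019]
orientation: [0.54, 0.457, 0.54, -0.456]
contact_force: [1.1, -0.3, -0.4]
finger_gap: 0.0598
```

Run:
```python
from h import *
W=snap('wrist','w17');C=snap('scene','c17');go((.492,.0727,.205))
a=cv2.resize(C['pixels'][170:290,260:400],(466,400));b=cv2.resize(W['pixels'][60:460,200:440],(330,550));a=cv2.copyMakeBorder(a,0,150,0,0,0)
cv2.imwrite('pics/m17.png',np.hstack([a,b])[:,:,::-1])
```

```text
t 28.1 p [ 0.6191 -0.0419  0.2072] axes [[0.01, 0.986, 0.166], [-0.001, 0.166, -0.986], [-1.0, 0.01, 0.002]] gap 0.0596 F [1.1 0.5 0. ]
to [0.492  0.0727 0.205 ] tool cm [  0.09 -10.62 -13.41]
```

View pics/m17.png

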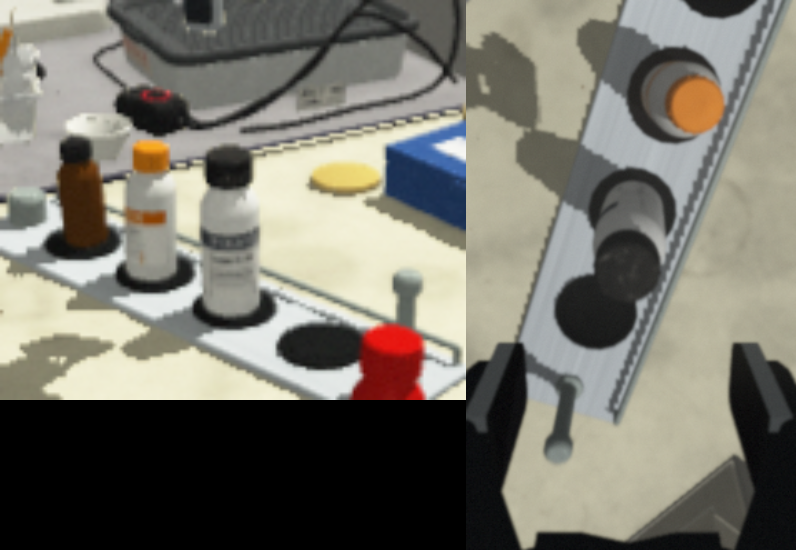

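>>> {"name": "servo_tool", "arguments": {
  "motion": [
    [0,-0.6,-0.7,0],
    [0,-1.3,-1.7,0],
    [0,-1.8,-2.3,0],
    [0,-1.8,-2.3,0],
    [0,-1.8,-2.3,0]
  ],
  "grip": 1
}}

```text
time_s: 28.6
eef_pos: [0.5279, 0.0386, 0.1982]
orientation: [0.539, 0.456, 0.54, -0.457]
contact_force: [-0.4, 0.3, -0.2]
finger_gap: 0.0855
```

>>> {"name": "servo_tool", "arguments": {
  "motion": [
    [0,-1.7,-2.2,0],
    [0,-1.1,-1.3,0],
    [0,-0.5,-0.6,0],
    [0,0,0,0],
    [0,0,0,0]
  ]
}}

```text
time_s: 29.1
eef_pos: [0.4909, 0.0724, 0.1992]
orientation: [0.54, 0.457, 0.54, -0.457]
contact_force: [0.1, -0.4, -0.4]
finger_gap: 0.0855
```

Run:
```python
from h import *
W=snap('wrist','w18')
D=load('side0');S=load('scene0')
p=blob(W,'big',(150,100,480,440));print(p[0],p[1]);print(onz(W,[p[0]],.1165))
print(tri([(W,p[0]),(D,(243.3,267.1)),(S,(242,224))]))
go((.492,.0727,.08))
```

```text
[318.69909842 260.38542449] [ 292  230   55   61 2662]
[[0.49165124 0.07273378 0.1165    ]]
(array([0.49182213, 0.07246071, 0.11475653]), [np.float64(0.00039261487616369905), np.float64(0.0005138754933484003), np.float64(0.00040292493092980875)])
t 29.15 p [0.491  0.0723 0.1991] axes [[-0.0, 0.986, 0.166], [-0.0, 0.166, -0.986], [-1.0, -0.0, 0.0]] gap 0.0854 F [-0.1  0.8  0.1]
to [0.492  0.0727 0.08  ] tool cm [11.91  0.11 -0.03]
```

View pics/w18.png

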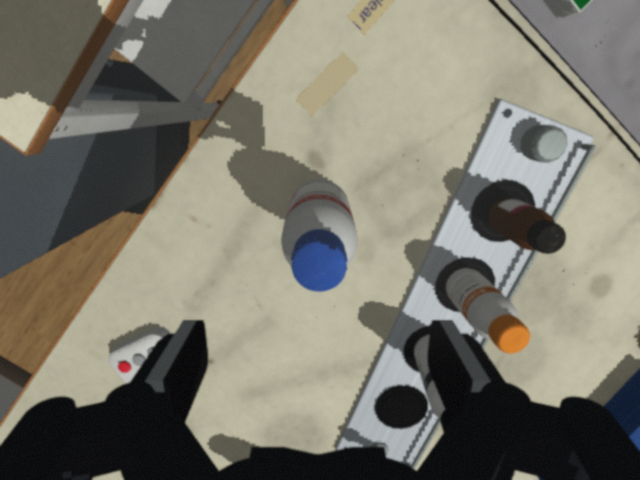

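>>> {"name": "servo_tool", "arguments": {
  "motion": [
    [1.2,0.08,0,0],
    [2.5,0,0,0],
    [3,0,0,0],
    [3,0,0,0],
    [1.6,0,0,0]
  ]
}}

```text
time_s: 29.65
eef_pos: [0.4902, 0.0722, 0.0825]
orientation: [0.539, 0.456, 0.541, -0.458]
contact_force: [-0.0, -0.0, -0.4]
finger_gap: 0.0855
```

>>> {"name": "servo_tool", "arguments": {
  "motion": [
    [0.6,0,0,0],
    [0,0,0,0],
    [0,0,0,0],
    [0,0,0,0],
    [0,0,0,0]
  ]
}}

```text
time_s: 30.15
eef_pos: [0.4918, 0.0729, 0.0812]
orientation: [0.54, 0.457, 0.54, -0.456]
contact_force: [-0.5, -0.1, -0.5]
finger_gap: 0.0854
```

>>> {"name": "servo_tool", "arguments": {
  "motion": [
    [0,0,0,0],
    [0,0,0,0],
    [0,0,0,0],
    [0,0,0,0],
    [0,0,0,0]
  ],
  "grip": -1,
  "squeeze": 45
}}

```text
time_s: 30.65
eef_pos: [0.4915, 0.073, 0.0808]
orientation: [0.54, 0.457, 0.54, -0.456]
contact_force: [-0.8, 0.9, 5.5]
finger_gap: 0.0481
```

>>> {"name": "servo_tool", "arguments": {
  "motion": [
    [0,0,0,0],
    [-0.3,0,0,0],
    [-1,0,0,0],
    [-2,0,0,0],
    [-3,0,0,0]
  ]
}}

```text
time_s: 31.15
eef_pos: [0.4902, 0.0727, 0.1429]
orientation: [0.539, 0.456, 0.541, -0.457]
contact_force: [-0.7, 0.6, -1.6]
finger_gap: 0.0474
```

>>> {"name": "servo_tool", "arguments": {
  "motion": [
    [-3,0,0,0],
    [-2,0,0,0],
    [-0.7,0,0,0],
    [0,0,0,0],
    [0,0,0,0]
  ]
}}

```text
time_s: 31.65
eef_pos: [0.4909, 0.0728, 0.1992]
orientation: [0.54, 0.456, 0.54, -0.457]
contact_force: [0.4, 0.0, -2.5]
finger_gap: 0.0478
```

Run:
```python
from h import *
W=snap('wrist','w19');go((.607,-.1125,.2))
s=read_state()['eef_pos']
def circ(c,r,z):
    a=np.linspace(0,2*np.pi,60); return np.c_[c[0]+r*np.cos(a),c[1]+r*np.sin(a),np.full(60,z)]
a=W['pixels'].copy()
for z,rr in ((0,.025),(.09,.025),(.125,.0165)):
    cv2.polylines(a,[proj(W,circ(s[:2],rr,s[2]-.08+z)).round().astype(int)],True,(0,255,0),1)
cv2.imwrite('pics/m19.png',cv2.resize(a[180:480,200:440],(480,600))[:,:,::-1])
```

```text
t 31.7 p [0.4908 0.0728 0.1989] axes [[-0.002, 0.986, 0.166], [-0.0, 0.166, -0.986], [-1.0, -0.002, -0.0]] gap 0.0476 F [-0.1  0.4 -1.3]
to [ 0.607  -0.1125  0.2   ] tool cm [-0.13  8.38 20.2 ]
```

View pics/m19.png

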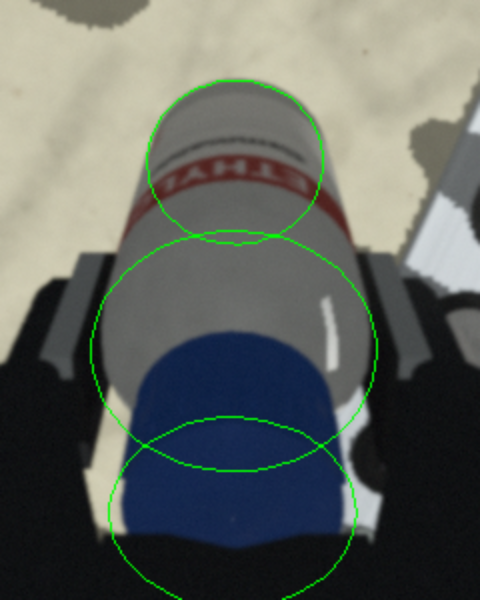

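>>> {"name": "servo_tool", "arguments": {
  "motion": [
    [-0.2,0.3,0.8,0],
    [-0.1,0.6,1.6,0],
    [0,0.9,2.1,0],
    [0,0.9,2.2,0],
    [0,0.9,2.2,0]
  ]
}}

```text
time_s: 32.2
eef_pos: [0.5419, -0.0102, 0.2026]
orientation: [0.54, 0.456, 0.54, -0.457]
contact_force: [1.1, 1.0, -1.1]
finger_gap: 0.0474
```

>>> {"name": "servo_tool", "arguments": {
  "motion": [
    [0,0.9,2.2,0],
    [0,0.9,2.2,0],
    [0,0.9,2.2,0],
    [0,0.9,2,0],
    [0,0.7,1.5,0]
  ]
}}

```text
time_s: 32.7
eef_pos: [0.6011, -0.1032, 0.2022]
orientation: [0.539, 0.456, 0.54, -0.457]
contact_force: [-0.6, 1.5, -1.6]
finger_gap: 0.0476
```

>>> {"name": "servo_tool", "arguments": {
  "motion": [
    [0,0.4,0.8,0],
    [0,0,0.4,0],
    [0,0,0,0],
    [0,0,0,0],
    [0,0,0,0]
  ]
}}

```text
time_s: 33.2
eef_pos: [0.6064, -0.1119, 0.2035]
orientation: [0.54, 0.456, 0.54, -0.456]
contact_force: [0.0, -0.1, -1.8]
finger_gap: 0.0473
```

Run:
```python
from h import *
go((.607,-.1125,.105))
```

```text
t 33.2 p [ 0.6064 -0.1119  0.2035] axes [[0.0, 0.986, 0.167], [0.0, 0.167, -0.986], [-1.0, 0.0, -0.0]] gap 0.0473 F [ 0.  -0.1 -1.8]
to [ 0.607  -0.1125  0.105 ] tool cm [9.85 0.05 0.07]
```

>>> {"name": "servo_tool", "arguments": {
  "motion": [
    [1,0.05,0.05,0],
    [2.2,0,0,0],
    [2.8,0,0,0],
    [2.5,0,0,0],
    [1.3,0,0,0]
  ]
}}

```text
time_s: 33.7
eef_pos: [0.606, -0.1124, 0.1023]
orientation: [0.539, 0.456, 0.541, -0.457]
contact_force: [0.4, -0.2, -1.5]
finger_gap: 0.0474
```

>>> {"name": "servo_tool", "arguments": {
  "motion": [
    [0,0,0,0],
    [0,0,0,0],
    [0,0,0,0],
    [0,0,0,0],
    [0,0,0,0]
  ]
}}

```text
time_s: 34.2
eef_pos: [0.6076, -0.113, 0.1062]
orientation: [0.54, 0.457, 0.54, -0.456]
contact_force: [0.5, 0.8, -0.9]
finger_gap: 0.048
```

Run:
```python
from h import *
W=snap('wrist','w20');C=snap('scene','c20');go((.607,-.1125,.0895))
a=cv2.resize(C['pixels'][180:300,280:420],(466,400));b=cv2.resize(W['pixels'][160:460,220:420],(330,495));a=cv2.copyMakeBorder(a,0,95,0,0,0)
cv2.imwrite('pics/m20.png',np.hstack([a,b])[:,:,::-1])
```

```text
t 34.3 p [ 0.6074 -0.113   0.1058] axes [[0.001, 0.986, 0.166], [-0.0, 0.166, -0.986], [-1.0, 0.001, 0.0]] gap 0.0478 F [-0.8  0.5 -2. ]
to [ 0.607  -0.1125  0.0895] tool cm [ 1.63 -0.04 -0.06]
```

View pics/m20.png

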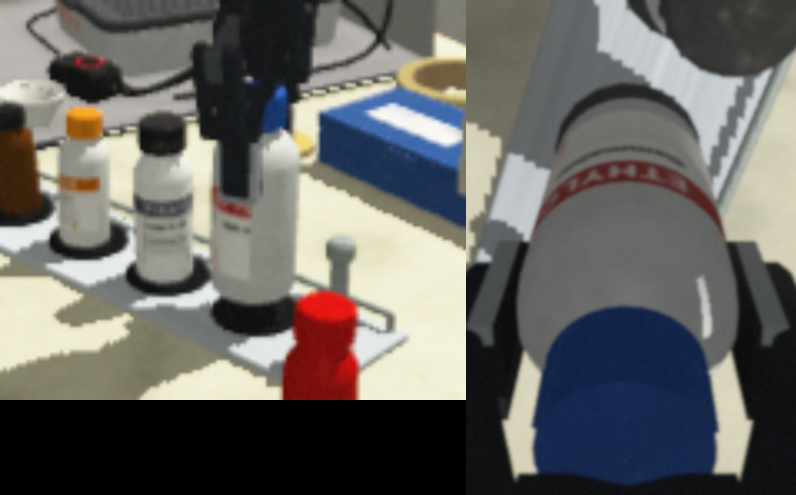

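>>> {"name": "servo_tool", "arguments": {
  "motion": [
    [0.5,-0.03,-0.05,0],
    [0.5,0,0,0],
    [0.4,0,0,0],
    [0.15,0,0,0],
    [0,0,0,0]
  ]
}}

```text
time_s: 34.8
eef_pos: [0.6067, -0.1125, 0.0899]
orientation: [0.54, 0.456, 0.54, -0.457]
contact_force: [-2.0, 0.3, 1.6]
finger_gap: 0.0472
```

>>> {"name": "servo_tool", "arguments": {
  "motion": [
    [0.1,0,0,0],
    [0.05,0,0,0],
    [0,0,0,0],
    [0,0,0,0],
    [0,0,0,0]
  ]
}}

```text
time_s: 35.3
eef_pos: [0.6068, -0.1126, 0.0898]
orientation: [0.54, 0.457, 0.54, -0.456]
contact_force: [-5.0, 0.9, 12.2]
finger_gap: 0.0477
```

Run:
```python
from h import *
W=snap('wrist','w21');C=snap('scene','c21');go((.607,-.1125,.0895))
a=cv2.resize(C['pixels'][180:300,280:420],(466,400));b=cv2.resize(W['pixels'][160:460,220:420],(330,495));a=cv2.copyMakeBorder(a,0,95,0,0,0)
cv2.imwrite('pics/m21.png',np.hstack([a,b])[:,:,::-1])
```

```text
t 35.4 p [ 0.6068 -0.1125  0.0898] axes [[0.001, 0.986, 0.166], [-0.0, 0.166, -0.986], [-1.0, 0.001, 0.001]] gap 0.0473 F [-4.6  1.  10.8]
to [ 0.607  -0.1125  0.0895] tool cm [ 0.03  0.02 -0.  ]
```

View pics/m21.png

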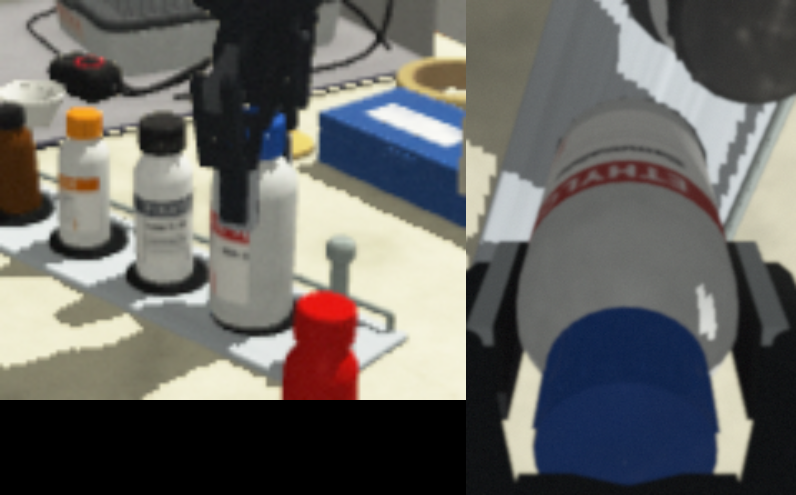

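>>> {"name": "servo_tool", "arguments": {
  "motion": [
    [-0.1,0,0,0],
    [0,0,0,0],
    [0,0,0,0],
    [0,0,0,0],
    [0,0,0,0]
  ],
  "grip": 0.9
}}

```text
time_s: 35.9
eef_pos: [0.6068, -0.1125, 0.089]
orientation: [0.54, 0.456, 0.54, -0.457]
contact_force: [-0.2, 0.4, 0.3]
finger_gap: 0.0809
```

>>> {"name": "servo_tool", "arguments": {
  "motion": [
    [-0.5,0,0,0],
    [-1.5,0,0,0],
    [-3,0,0,0],
    [-4,0,0,0],
    [-4,0,0,0]
  ]
}}

```text
time_s: 36.4
eef_pos: [0.6065, -0.1124, 0.2219]
orientation: [0.54, 0.457, 0.54, -0.456]
contact_force: [0.3, -0.4, 0.5]
finger_gap: 0.0814
```

>>> {"name": "servo_tool", "arguments": {
  "motion": [
    [0,-3,0,0],
    [0,-4,0,0],
    [0,-4,0,0],
    [0,-4,0,0],
    [0,-3,0,0]
  ]
}}

```text
time_s: 36.9
eef_pos: [0.4275, -0.1425, 0.2209]
orientation: [0.541, 0.457, 0.539, -0.456]
contact_force: [-0.1, 0.3, 0.6]
finger_gap: 0.0811
```

Run:
```python
from h import *
for n,f in (('wrist','w22'),('scene','c22'),('side','s22')): snap(n,f)
go()
C=load('c22');cv2.imwrite('pics/c22c.png',cv2.resize(C['pixels'][190:310,250:410],(800,600),interpolation=cv2.INTER_CUBIC)[:,:,::-1])
```

```text
t 37.05 p [ 0.4286 -0.1427  0.2214] axes [[0.003, 0.986, 0.165], [-0.001, 0.165, -0.986], [-1.0, 0.003, 0.002]] gap 0.0809 F [ 0.  -0.8  0.1]
```

View pics/c22c.png

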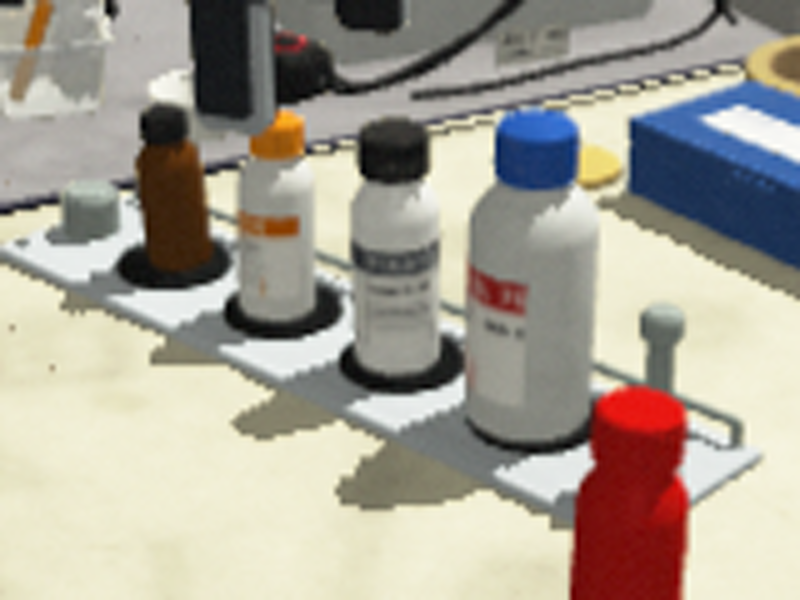

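View pics/s22.png

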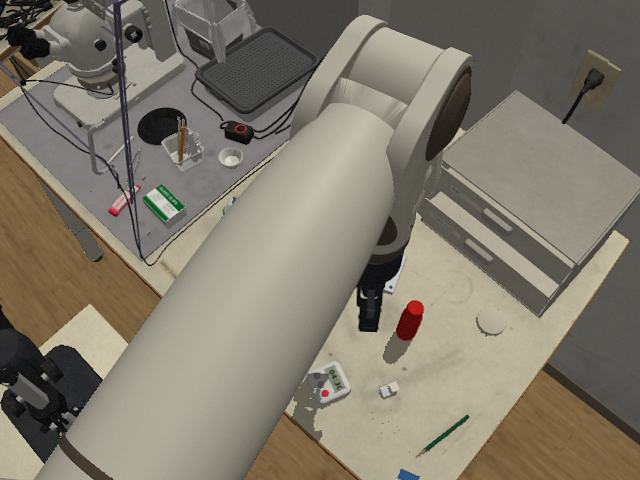

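View pics/w22.png

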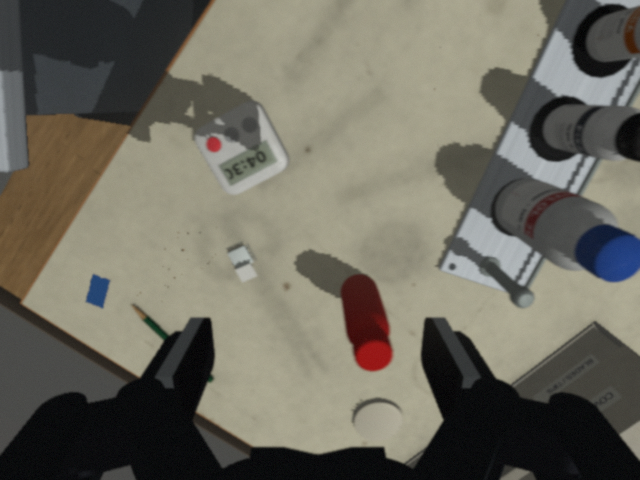

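>>> {"name": "servo_tool", "arguments": {
  "motion": [
    [-0.6,-0.9,-2,0],
    [-0.6,-0.9,-4,0],
    [-0.6,-0.9,-4.2,0],
    [-0.6,-0.9,-4.2,0],
    [-0.6,-0.9,-4.2,0]
  ]
}}

```text
time_s: 37.55
eef_pos: [0.354, 0.0351, 0.2504]
orientation: [0.54, 0.457, 0.54, -0.456]
contact_force: [1.9, 0.9, 0.2]
finger_gap: 0.0811
```

>>> {"name": "servo_tool", "arguments": {
  "motion": [
    [0,-0.9,-4.2,0],
    [0,-0.9,-4.2,0],
    [0,-0.9,-4.2,0],
    [0,-0.9,-4.2,0],
    [0,-0.9,-4.2,0]
  ]
}}

```text
time_s: 38.05
eef_pos: [0.2741, 0.2355, 0.2503]
orientation: [0.54, 0.457, 0.54, -0.456]
contact_force: [1.9, 0.3, 0.2]
finger_gap: 0.0809
```

>>> {"name": "servo_tool", "arguments": {
  "motion": [
    [0,-0.9,-4.2,0],
    [0,-0.9,-4.2,0],
    [0,-0.9,-4.2,0],
    [0,-0.9,-3,0],
    [0,0,0,0]
  ]
}}

```text
time_s: 38.55
eef_pos: [0.2118, 0.3844, 0.2492]
orientation: [0.541, 0.455, 0.541, -0.456]
contact_force: [0.7, -1.6, -0.6]
finger_gap: 0.0809
```

Run:
```python
from h import *
for n,f in (('scene','c23'),('side','s23')): snap(n,f)
go()
C=load('s23');cv2.imwrite('pics/s23c.png',cv2.resize(C['pixels'][170:310,205:425],(800,509),interpolation=cv2.INTER_CUBIC)[:,:,::-1])
C=load('c23');cv2.imwrite('pics/c23c.png',cv2.resize(C['pixels'][190:310,250:410],(800,600),interpolation=cv2.INTER_CUBIC)[:,:,::-1])
```

```text
t 38.65 p [0.213  0.3818 0.2495] axes [[-0.0, 0.986, 0.168], [-0.0, 0.168, -0.986], [-1.0, -0.0, 0.0]] gap 0.0812 F [-0.3 -0.3  0.4]
```

View pics/s23c.png

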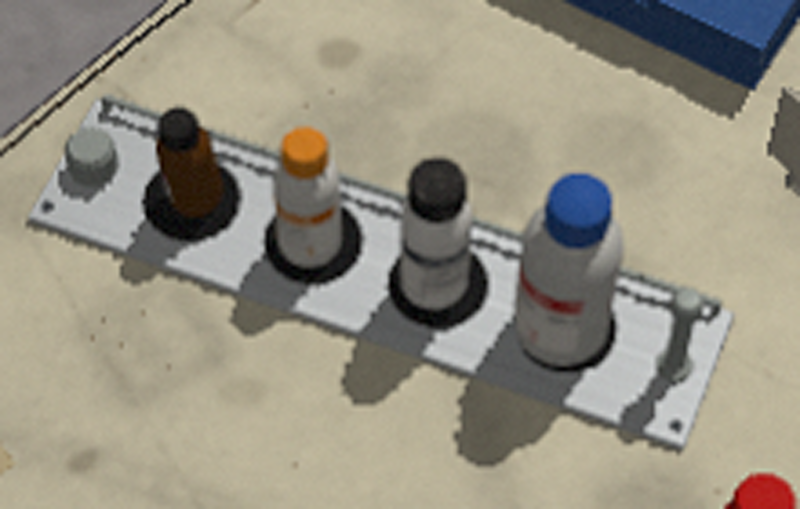

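View pics/c23c.png

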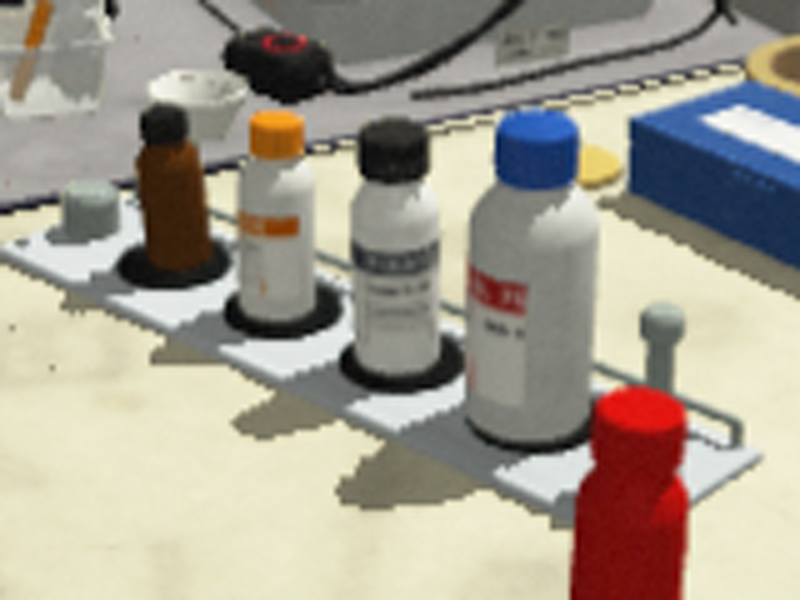

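Run:
```python
from h import *
S=load('c23');D=load('s23')
cs=lambda x0,y0,x1,y1:(int(250+x0/5),int(190+y0/5),int(250+x1/5),int(190+y1/5))
cd=lambda x0,y0,x1,y1:(int(205+x0/3.636),int(170+y0/3.636),int(205+x1/3.636),int(170+y1/3.636))
B={'dropper':(cs(130,95,200,150),cd(150,100,210,150)),'squat':(cs(240,100,320,165),cd(270,115,340,180)),'can':(cs(350,105,440,190),cd(400,150,475,220)),'big':(cs(485,100,600,190),cd(535,165,620,255))}
T={'dropper':[.6432,.0995],'squat':[.631,.029],'can':[.619,-.042],'big':[.607,-.1125]}
ex=np.array([.986,.166]);ey=np.array([-.166,.986])
for n,(a,b) in B.items():
    p=blob(S,n,a);q=blob(D,n,b);X,e=tri([(S,p[0]),(D,q[0])]);d=X[:2]-T[n]
    print(n,p[1],q[1],X.round(4),np.round(e,4),'across',(d@ex*1e3).round(1),'along',(d@ey*1e3).round(1))
# overlays
def circ(c,r,z):
    a=np.linspace(0,2*np.pi,90); return np.c_[c[0]+r*np.cos(a),c[1]+r*np.sin(a),np.full(90,z)]
a=cv2.resize(D['pixels'][170:310,205:425],(880,560),interpolation=cv2.INTER_CUBIC)
R_={'dropper':.015,'squat':.017,'can':.018,'big':.025}
for n,t in T.items():
    for r,col in ((.027,(0,255,0)),(R_[n],(255,255,0))):
        p=(proj(D,circ(t,r,.009))-[205,170])*4+1.5
        cv2.polylines(a,[p.round().astype(int)],True,col,1)
cv2.imwrite('pics/ov23.png',a[:,40:840][:,:,::-1])
a=cv2.resize(S['pixels'][190:310,250:410],(800,600),interpolation=cv2.INTER_CUBIC)
for n,t in T.items():
    for r,col in ((.027,(0,255,0)),(R_[n],(255,255,0))):
        p=(proj(S,circ(t,r,.009))-[250,190])*5+2
        cv2.polylines(a,[p.round().astype(int)],True,col,1)
cv2.imwrite('pics/ovc23.png',a[:,:,::-1])
```

```text
dropper [278 211   9   8  59] [248 200  11  11  95] [0.6439 0.1011 0.0756] [0.0002 0.0002] across 1.0 along 1.4
squat [300 212  11   9  54] [283 205  12  10  87] [0.6388 0.0309 0.0913] [0.0004 0.0004] across 8.0 along 0.6
can [322 215  13  12 141] [317 214  16  16 208] [ 0.6182 -0.0409  0.1024] [0.0004 0.0004] across -0.6 along 1.2
big [349 212  17  16 235] [355 218  18  20 296] [ 0.6084 -0.1124  0.1228] [0. 0.] across 1.4 along -0.2
```

View pics/ov23.png

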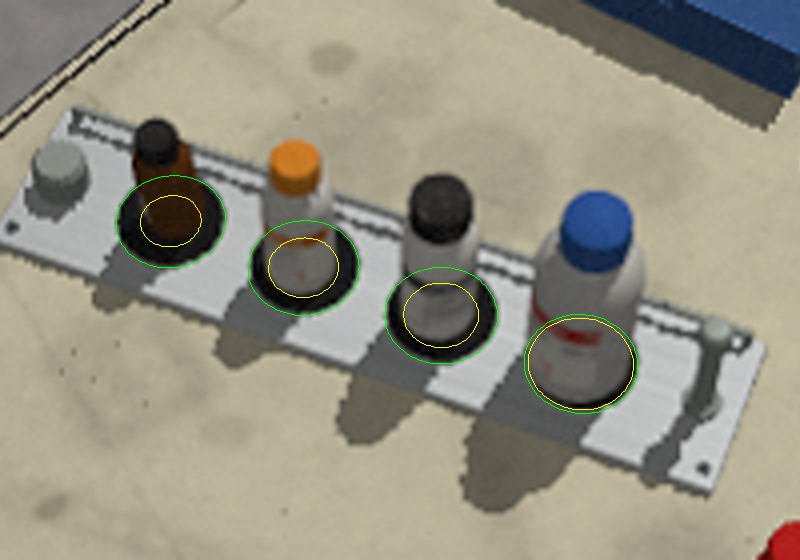

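View pics/ovc23.png

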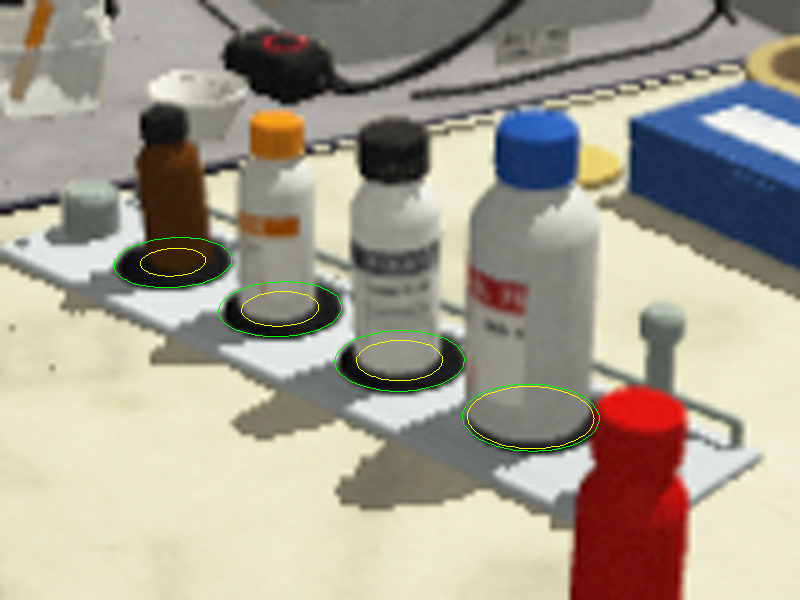

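Run:
```python
from h import *
S=load('c23');D=load('s23');S0=load('scene0');D0=load('side0')
am=lambda S,D,a,b:(blob(S,'amber',a),blob(D,'amber',b))
for nm,s,d,a,b in (('init',S0,D0,(322,270,352,318),(355,300,380,335)),('now',S,D,(274,212,298,248),(240,203,272,236))):
    p,q=am(s,d,a,b);X,e=tri([(s,p[0]),(d,q[0])]);print(nm,p[1],q[1],X.round(4),np.round(e,4))
    # row-wise midline of dark (cap+amber) in scene
    g=cv2.cvtColor(s['pixels'],cv2.COLOR_RGB2HSV)
    m=p[2]
    for y in range(p[1][1],p[1][1]+p[1][3],4):
        xs=np.where(m[y])[0]; print(y,xs.min(),xs.max(),end=' | ')
    print()
B=blob(D,'squat',(275,195,300,225));A=blob(S,'squat',(297,208,315,224));print(A[1],B[1],tri([(S,A[0]),(D,B[0])]))
out=[cv2.resize(i['pixels'][y:y+60,x:x+44],(396,540),interpolation=cv2.INTER_CUBIC) for i,x,y in ((S0,315,262),(S,262,200))]
cv2.imwrite('pics/drop.png',np.hstack(out)[:,:,::-1])
```

```text
init [327 283  18  33 497] [359 308  16  22 222] [ 0.4802 -0.148   0.0287] [0.0005 0.0005]
283 339 341 | 287 327 343 | 291 327 343 | 295 328 343 | 299 329 344 | 303 329 344 | 307 329 344 | 311 330 344 | 315 334 339 | 
now [277 218  16  26 308] [248 205  19  25 282] [0.6401 0.0949 0.0389] [0.0004 0.0004]
218 284 287 | 222 277 289 | 226 278 289 | 230 278 290 | 234 279 290 | 238 279 291 | 242 280 290 | 
[300 212  11   9  54] [283 205  12  10  87] (array([0.63875068, 0.03086311, 0.09129058]), [np.float64(0.00039274892280234317), np.float64(0.0003927489228022689)])
```

View pics/drop.png

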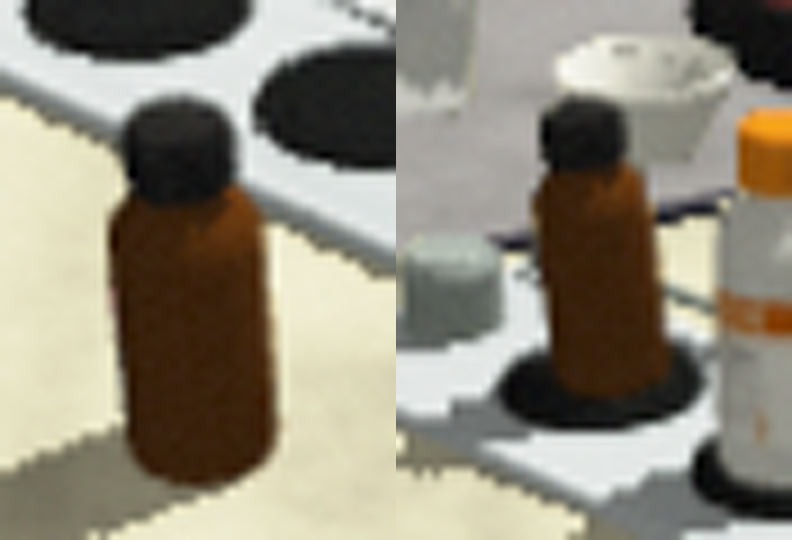

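Run:
```python
from h import *
import h
S=load('c23');D=load('s23');W=load('w18')
h.HS['squat']=((3,120,90),(25,255,255))
A=blob(S,'squat',(297,208,315,223));B=blob(D,'squat',(275,195,302,221));C=blob(W,'squat',(485,305,540,360))
print(A[0],A[1],B[0],B[1],C[0],C[1]); o={'S':(S,A[0]),'D':(D,B[0]),'W':(W,C[0])}
for k in ['SD','SW','DW','SDW']: X,e=tri([o[j] for j in k]);print(k,X.round(4),np.round(e,4))
for z,r in((.091,0),): print(proj(S,[[.631,.029,z]]),proj(D,[[.631,.029,z]]),proj(W,[[.631,.029,z]]))
for n,t,z in (('can',(.619,-.042),.1055),('big',(.607,-.1125),.1255),('dropper',(.6432,.0995),.078)): print(n,proj(S,[[*t,z]]),proj(D,[[*t,z]]))
```

```text
[304.88118812 216.53465347] [300 212  11  10 101] [288.32214765 211.61744966] [282 205  13  14 149] [510.7938553  334.54608523] [ 491  315   39   39 1009]
SD [0.6349 0.0303 0.0893] [0.0002 0.0002]
SW [0.6347 0.0296 0.0898] [0.0003 0.0003]
DW [0.6339 0.0301 0.091 ] [0.0003 0.0003]
SDW [0.6346 0.0299 0.0899] [0.0003 0.0005 0.0005]
[[304.15484152 216.54391069]] [[288.54621852 212.88633178]] [[505.85846166 335.14914799]]
can [[328.78972169 218.72396517]] [[325.16824599 220.80677949]]
big [[356.38626308 218.416797  ]] [[363.52494186 227.41988298]]
dropper [[282.36521245 213.991921  ]] [[253.97900818 204.90967543]]
```

```bash
python3 -c "
from h import *
go(); print(job_done())"
```

```text
t 38.65 p [0.213  0.3818 0.2495] axes [[-0.0, 0.986, 0.168], [-0.0, 0.168, -0.986], [-1.0, -0.0, 0.0]] gap 0.0812 F [-0.3 -0.3  0.4]
the job is handed in; nothing more can be done
None
```

The four bottles stand on the stand in height order: big, can, squat and dropper, from the tall post to the low post. All are released, and I handed the job in at 38.65 s with the arm well clear. The red look-alike was not touched.

**Last checks (scene and side views after retreating):**
- **Standing:** all four stand on their own discs.
- **Centring:** the caps triangulate to within about 2 mm of the disc centres for the big, can and dropper bottles. The squat bottle's cap sits about 3.7 mm too far across the row, and I did not regrip it.
- **Forces:** the highest reading I saw was about 12 N, when seating the big bottle.

**Checks that disagreed:**
- **First squat reading:** it gave 8 mm off, but the colour mask had missed part of the cap. A wider mask and a third view brought it to the 3.7 mm above.
- **Dropper lean:** it looks tilted a few degrees, but it looked the same in the first pictures. I took that as the shape of the bottle, not a tilt.
- **Squat and can tilt:** both looked tilted about 2° in the grip, so I offset them by roughly 1.5 mm when placing. If that was also just their shape, they may sit about 2 mm off centre.

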